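Load the box drill jig and snap its door shut

ROBOT

A 6-joint arm with a two-finger parallel gripper is mounted at the origin on a cart in front of the work surface, level with it; the furniture and walls round the work are solid. World frame = base frame: x ahead of the robot, y to its left, z up, the work surface at z = 0. Lengths are in m, angles in rad, forces in N, time in s.
With the tool pointing down it reaches from about 0.25 to 0.8 m from the base axis. Payload 8.5 kg.
Tool frame: the origin (TCP) lies between the finger pads; the fingertips stand ctrl.tips_ahead ahead of it and the grasp point (between the pads) is the TCP (ctrl.tips_ahead is the distance from the TCP to the fingertips, in m); x points along the fingers, y is the direction in which the jaws open and shut, and the axes are right-handed (so a half turn about x gives the same grasp; the last joint's range is limited). The gripper opens to 85 mm and grips with 20 to 120 N. Pads are 22 mm wide; open, the fingers measure 114 mm over their backs; the gripper's body (76 mm by 85 mm) begins 54 mm behind the grasp point. The pads swing forward as they close: fully open they stand 13 mm farther back than shut.
Start: joints at [1.164, 0.238, -0.013, 1.319, 0, 1.571], TCP at [0.208, 0.482, 0.25] pointing down, gripper open.
Joint ranges: [-2.66, 2.66], [-1.03, 1.9], [-1.14, 1.46], [-1.82, 2.27], [-1.45, 1.34], [-3.14, 3.14]. Speed limits (rad/s): [2.22, 2.22, 2.79, 3.14, 3.14, 3.14].

INTERFACE

Orientations are given as a rotation vector (axis times angle).
In Python, from plant import readout, get_image, ticket, nets, ctrl gives the robot as it stands. The module is installed in compiled form; this text tells all that it offers.
- The arm moves only by the tool move_arm, never from a script. Its argument "motion" is a list of rows, each a list of 3 entries, a list of its own where there are three numbers: the turn, a rotation vector about the tool's x, y, z in degrees, then the shift along the tool's x, y, z in cm, then the finger opening in cm, from 0 to 8.54. In form: [[[ax, ay, az], [dx, dy, dz], fingers], ...]. A call has 1 to 20 rows; each row shifts and turns the commanded pose from where the row before left it, along the tool's axes as they then stand; what a row does not reach is not made up. A row lasts 1/12 s, in which the tool goes at most 41.7 mm and 7.16 degrees, less where a joint would pass 70% of its speed; a pose out of reach is approached as far as the arm can. A call with a gripper value outside its range is refused whole. The fingers move at their own pace and stop on an object; "squeeze" is the grip in N (left out, the last holds). Time passes only in rows, so rows that do not move let the fingers close. It gives the time, the measured TCP pose, the force and the opening at its end, in the units of the state.
- readout.observe(): the state, without advancing time (a new reading comes with each control period).
- get_image(name): name is "scene" or "top" or "wrist"; returns a dict with "frame" (420x560x3 uint8, red, green, blue), "camera_matrix" (3x3 intrinsics, pixels), "camera_from_world" (4x4, takes a point from world to camera coordinates). Camera axes: x right, y down, z forward; pixel columns grow to the right and rows downward; lengths in m; the calibration is good to about 2 mm. The wrist camera is an equidistant fisheye: a pixel r from the principal point sees the ray r / f radians off the axis. A picture is of the moment at which its call begins. There is no depth.
- ticket.finish_job(): hands the job in, once; it reports no verdict.
Trained networks look in a picture, given as the dict that the camera call returned (one of the last four; its "shot" number tells which), for a name from the list of things; names that differ only in an ending like _2 or _b are one class to them, and where a whole thing is asked for, a point or a joint stands for the part that bears it (a point fixed in the world has none). Each returns a list of dicts, best first, with "p" (0 to 1); they miss things now and then, are a little off and sometimes report something else, mostly with a low value. They report only what shows in the picture. A call takes as long as a camera call. They do not tell look-alikes from the thing itself.
- nets.find_in(target, picture): "position" ([x, y, z] in m, in world coordinates, good to about 4 mm: the middle of the surface that is visible of it).
- nets.place_of(target, picture): "position" ([x, y, z] in m, in world coordinates, good to about 4 mm: a listed point, or the origin of a listed thing).
The state is a dict: "t": time; "joint_pos": joint angles; "qd": joint speeds; "joint_efforts": joint torques, N m; "tcp_pos": TCP position; "ee_rot": TCP orientation; "contact_force": force on the tool from outside, world axes, zero at the start; "moment": the same for the moment, N m; "grip_width": opening from 0.0 (shut) to 1.0 (fully open).
Only numpy, scipy, OpenCV 4.12 (cv2) and the standard library are available. Lean on these libraries where they do the work, as an engineer would, in place of code of your own. Each camera call takes 0.05 s, during which the arm holds its last target.

TASK

Load the box drill jig for drilling: put the ground steel block lengthwise through the jig's mouth from the ledge in front of it, all the way in against the end stop, then swing the jig's door shut behind it and press it home until its sloped sprung tongue rides over the strike, snaps in behind it and holds the door by itself. Where the tongue catches differs from setting to setting, so go by feel and never ram or force the door; leave the tape measure, jar, pliers and long drill bit where they are.

Things in the scene. Friction and masses are not known exactly. Their poses are not given: they have to be found in the camera images.
- block_centre (a point): Centre of the ground steel block, bare grey steel, 45 x 60 x 28 mm along its own x, y, z, about 0.55 kg, lying flat on the bench clear of other things. Grip it across its 45 mm side. In the jig its 60 mm length runs along the jig's x, either way round.
- jig: Box drill jig of bare steel, fixed to the bench. Origin on the bench under the middle of its mouth; x points into the jig, y to its left seen from the mouth, z up. Base and ledge are 14 mm thick. A plate with two drill bushes covers the chamber (x = 20 to 80 mm, z = 46 to 56 mm; heads to 61 mm). More than 30 N of push on jig or door counts as forcing it.
- ledge_mid (a point): Middle of the loading ledge's top: jig x = -48, y = 0, z = 14 mm; axes as the jig's. The ledge, level with the chamber floor, runs from jig x = -90 mm to the mouth, 50 mm wide, open at its sides. When the jig's door stands open its plate keeps at least 40 mm left of the ledge's middle line.
- block_seat (a point): Where the block's centre is when the block is home: jig x = 34, y = 0, z = 28 mm; axes as the jig's. The chamber is 48 mm wide and 32 mm high, its walls flared to 62 mm at the mouth (x = 8 to 18 mm), and ends at a solid stop at x = 64 mm; the home block's rear face is at x = 4 mm.
- door (a joint): Door angle: 0 shut square across the mouth, growing as it swings out to the front and left; starts at 2.2 to 2.6 and stays where left. A sprung plunger on its inner face (12 mm long, 42 mm from the hinge, up to 5 N) bears on the block below about 0.2 and pushes the door back out: with the block in, only a latched door stays below 0.12.
- door_hinge (a point): On the door's upright hinge axis: jig x = -4, y = 42, z = 37 mm. It turns with the door: own -y points along the door from hinge to free edge (86 mm), own -x out of its outer face. The door is a steel plate 8 mm thick, z = 17 to 57 mm, centred on this axis.
- latch_case (a point): Middle of the outer face of the latch case, the place to push: a dark steel box 30 mm long, 20 mm high (z = 30 to 50 mm), near the door's free edge, 12 mm proud of the plate; 69 mm along the door from the hinge axis and 16 mm out from it. Axes as door_hinge. The push here grows to some 6 to 11 N before the snap, then drops.
- tongue (a joint): How far the sloped sprung tongue is pushed into the latch case (m): 0 fully out, 10 mm beyond the door's free edge; 0.008 fully in. Sloped side towards the jig. It is pressed in about 5 mm as it rides over the strike, then springs back out behind it; once caught it reads below 0.002.
- strike (a point): Inner edge of the strike lip as drawn: jig x = -21, y = -49, z = 40 mm. It sits on the keep, a steel cheek right of the mouth (jig y = -79 to -37, top z = 50 mm), bolted through slots up to 6 mm nearer or farther along x: not measured. So the snap comes anywhere from door angle -0.07 to 0.07, and a stop screw halts the door hard some 0.03 beyond: feel for it.
- tape_measure: Bystander: yellow tape measure, 37 x 74 x 64 mm, behind the work; origin under its centre.
- orange_jar: Bystander: orange jar with a white lid, 66 mm across, 94 mm high, behind where the block lies; origin under its centre.
- pliers: Bystander: pliers with red grips, 193 mm long, 13 mm high, lying left of the jig; origin under the centre.
- drill_bit: Bystander: steel twist drill, 165 mm long, 13 mm thick, lying near the bench edge in front of the robot; origin under the centre.
Things that resemble listed ones, but are neither listed nor needed, are in the scene too. Leave any purple or turquoise look-alike of the part that bears block_centre alone.

How it is judged:
At the end, for the whole second after the job is handed in: The block lies flat and lengthwise in the jig against the end stop (within 3 mm of home, 4 mm sideways, 0.1 rad), the door is shut (below 0.12 rad) and at rest with the tongue sprung out behind the strike (within 2 mm of fully out) (x of block_centre in the frame of block_seat between -0.003 and 0.003 m and y of block_centre in the frame of block_seat between -0.004 and 0.004 m and z of block_centre in the frame of block_seat below 0.004 m and angle between the y axis of block_centre and the x axis of jig, either way round below 0.1 rad and value of joint door below 0.12 rad and value of joint tongue below 0.002 m and velocity of joint door below 0.05 rad/s); the robot touches nothing.
It fails at once if the jig or its door is pushed with more than 30 N (contact force between any of the arm, the fingers and jig above 30 N).
It fails at once if the tape measure, jar, pliers or long drill bit is moved more than 25 mm (distance of any of tape_measure, orange_jar, pliers, drill_bit from where it was at the start of the episode above 0.025 m).
It also fails if it takes over 59 s, if anything falls off the work surface, if the arm or the gripper's body presses on something with over 40 N, if the wrist force passes 120 N, or if a joint passes its speed limit or range.

## Working session

There is one attempt and no reset: what is moved stays moved. The work goes in short steps, Python scripts to look and compute and a tool call to move; the robot and the scene stay as the last step left them, time stands still between calls to the robot, and variables do not carry over. Pictures are saved under pics/ and viewed, and the job is handed in when it is done.

Besides the shell and the picture viewer there is one more tool, called in YAML: its name, and indented under it one key for each argument. move_arm: Moves the arm, as the interface text tells. Its arguments: {"type":"object","properties":{"motion":{"type":"array"},"squeeze":{"type":"number"}},"required":["motion"]}

```bash
mkdir -p pics; ls
cat > h.py <<'E'
from plant import readout, get_image, ticket, nets, ctrl
import numpy as np, cv2
from scipy.spatial.transform import Rotation as R
def save(p,n): cv2.imwrite('pics/'+n+'.png',cv2.cvtColor(p['frame'],cv2.COLOR_RGB2BGR))
def ray(p,u,v,z):
    K=p['camera_matrix'];T=p['camera_from_world'];d=np.linalg.inv(K)@[u,v,1]
    Rw=T[:3,:3].T;c=-Rw@T[:3,3];d=Rw@d
    return c+d*(z-c[2])/d[2]
def proj(p,X):
    T=p['camera_from_world'];q=T[:3,:3]@np.array(X)+T[:3,3];q=p['camera_matrix']@q;return q[:2]/q[2]
E
python3 - <<'E'
from h import *
s=readout.observe();print(s, ctrl.tips_ahead)
for c in ['scene','top']:
    p=get_image(c);save(p,c+'0')
    for n in ['block_centre','jig','ledge_mid','block_seat','door_hinge','latch_case','strike','tape_measure','orange_jar','pliers','drill_bit']:
        try:
            for r in nets.place_of(n,p)[:4]: print(c,n,np.round(r['position'],4),round(r['p'],2),np.round(proj(p,r['position'])), {k:v for k,v in r.items() if k not in('position','p')})
        except Exception as e: print(n,e)
E
```

```text
pics
{'t': 0.0, 'joint_pos': array([ 1.16399358e+00,  2.38759337e-01, -1.42347055e-02,  1.31919405e+00,
        1.04089921e-05,  1.57082856e+00]), 'qd': array([ 0.00029277, -0.00023882,  0.00060358,  0.00023159, -0.00053067,
        0.00164143]), 'joint_efforts': array([-5.48327462e-04, -5.38777828e+01,  3.46440268e+01,  1.83932501e-02,
        5.43073179e-05, -6.81463760e-06]), 'tcp_pos': array([0.2075773 , 0.48180961, 0.24969646]), 'ee_rot': array([ 0.31806611,  1.54742769, -0.32021615]), 'contact_force': array([0.10941477, 0.17258603, 1.05994096]), 'moment': array([ 0.0091247 , -0.02917171,  0.01777538]), 'grip_width': 0.9976956445762984} 0.019
scene block_centre [0.379  0.2214 0.0149] 0.97 [196. 233.] {}
scene block_centre [ 0.4788 -0.2494  0.0148] 0.85 [381. 315.] {}
scene block_centre [ 0.5441 -0.1551  0.0154] 0.81 [362. 273.] {}
scene block_centre [ 0.3695 -0.2426  0.0166] 0.81 [348. 348.] {}
scene jig [5.938e-01 2.125e-01 1.000e-04] 0.88 [259. 193.] {}
scene ledge_mid [0.5442 0.2004 0.0122] 0.75 [249. 202.] {}
scene block_seat [0.625  0.2147 0.0255] 0.72 [266. 180.] {}
scene 
[... 835 characters left out ...]
p ledge_mid [0.5947 0.2068 0.0028] 0.51 [242. 206.] {}
top block_seat [0.6268 0.2209 0.0272] 0.87 [236. 194.] {}
top door_hinge [0.5778 0.2528 0.0416] 0.62 [224. 211.] {}
top latch_case [0.523  0.2916 0.041 ] 0.81 [210. 231.] {}
top strike [0.5842 0.1598 0.0426] 0.95 [258. 207.] {}
top strike [0.6273 0.2214 0.0262] 0.38 [236. 194.] {}
top strike [ 0.5644  0.452  -0.0043] 0.19 [157. 220.] {}
top tape_measure [ 7.198e-01 -1.056e-01  7.000e-04] 0.96 [349. 161.] {}
top orange_jar [ 0.6618 -0.2313  0.0017] 0.89 [394. 180.] {}
top pliers [ 0.5664  0.4552 -0.0046] 0.62 [156. 219.] {}
top drill_bit [ 0.3755 -0.0456  0.0004] 0.62 [334. 282.] {}
top drill_bit [0.5455 0.2019 0.0119] 0.45 [244. 223.] {}
```

View pics/scene0.png

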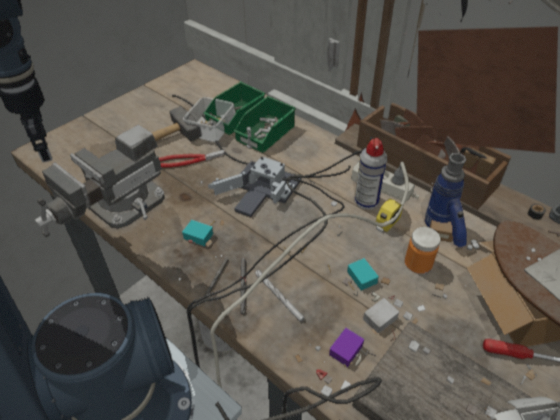

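View pics/top0.png

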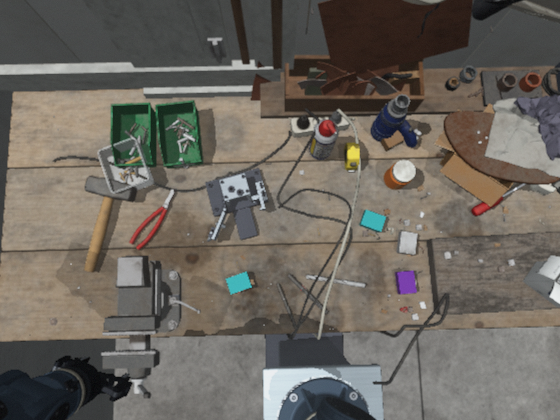

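Run:
```python
import cv2
a=cv2.imread('pics/scene0.png');b=cv2.imread('pics/top0.png')
cv2.imwrite('pics/c1.png',cv2.resize(a[220:400,320:440],None,fx=3.2,fy=3.2,interpolation=2))
cv2.imwrite('pics/c2.png',cv2.resize(b[150:310,190:290],None,fx=3.7,fy=3.7,interpolation=2))
cv2.imwrite('pics/c3.png',cv2.resize(a[130:270,160:300],None,fx=4.2,fy=4.2,interpolation=2))
```

```text
(no output)
```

The candidates in the scene image are turquoise (198,233), turquoise (363,273), purple (347,348) and bare grey (381,315). I choose the grey one, at about (0.479, -0.25), and will check it in a crop.

View pics/c1.png

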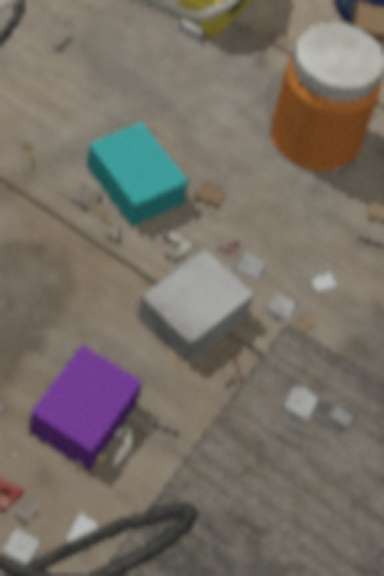

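View pics/c2.png

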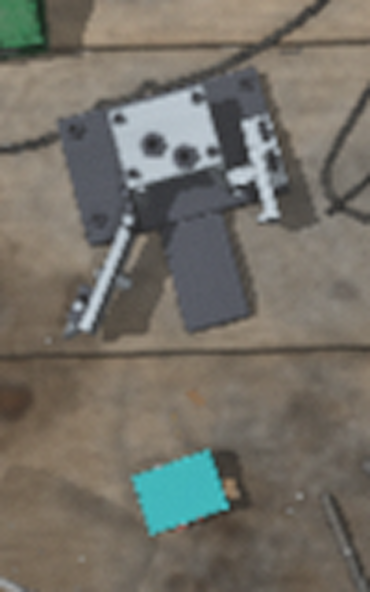

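View pics/c3.png

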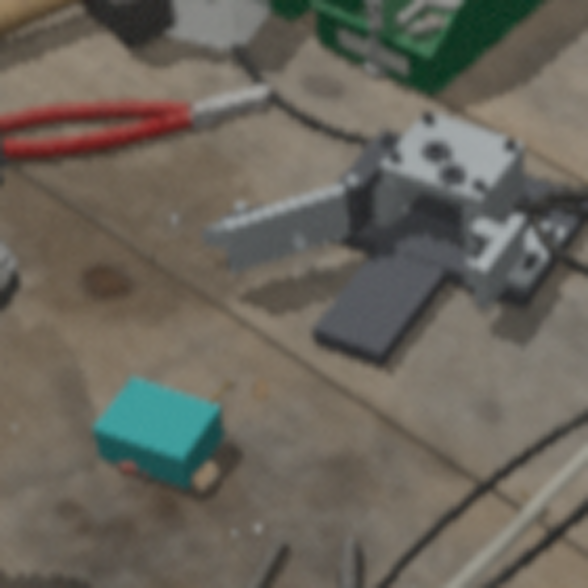

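The grey block's identity is confirmed. Next come the block yaw and the jig yaw.

Run:
```python
from h import *
p=get_image('top');b=p['frame'].astype(int)
sub=b[225:262,392:425]
cv2.imwrite('pics/c4.png',cv2.resize(p['frame'][225:262,392:425,::-1],None,fx=14,fy=14,interpolation=0))
# colours
for v in range(228,258,3): print([tuple(b[v,u]) [0] for u in range(394,424,2)], [b[v,u,0]-b[v,u,2] for u in range(394,424,2)])
# jig pose fit
from scipy.optimize import least_squares
J=np.array([[0,0],[-48,0],[34,0],[-4,42],[-21,-49]])/1e3
acc=[]
for c in ['scene','top']:
    q=get_image(c); 
    W=[nets.place_of(n,q)[0]['position'][:2] for n in ['jig','ledge_mid','block_seat','door_hinge','strike']]
    acc.append(W);
for W in acc+[np.mean(acc,0)]:
    f=lambda a:((np.c_[np.cos(a[2])*J[:,0]-np.sin(a[2])*J[:,1],np.sin(a[2])*J[:,0]+np.cos(a[2])*J[:,1]]+a[:2])-W).ravel()
    r=least_squares(f,[.59,.21,.2]);print(r.x,np.degrees(r.x[2]),np.round(r.fun*1e3,1))
```

```text
[np.int64(139), np.int64(136), np.int64(145), np.int64(152), np.int64(149), np.int64(130), np.int64(145), np.int64(149), np.int64(147), np.int64(150), np.int64(153), np.int64(135), np.int64(160), np.int64(159), np.int64(135)] [np.int64(19), np.int64(19), np.int64(23), np.int64(24), np.int64(21), np.int64(14), np.int64(21), np.int64(24), np.int64(25), np.int64(28), np.int64(28), np.int64(-2), np.int64(2), np.int64(3), np.int64(18)]
[np.int64(141), np.int64(126), np.int64(122), np.int64(100), np.int64(149), np.int64(152), np.int64(154), np.int64(135), np.int64(125), np.int64(145), np.int64(146), np.int64(143), np.int64(143), np.int64(147), np.int64(141)] [np.int64(19), np.int64(19), np.int64(18), np.int64(10), np.int64(4), np.int64(3), np.int64(5), np.int64(13), np.int64(19), np.int64(27), np.int64(28), np.int64(30), np.int64(28), np.int64(24), np.int64(22)]
[np.int64(153), np.int64(131), np.int64(108), np.int64(104), np.int64(184), np.int64(187), np.int64(188), np.int64(189), np.int64(182), np.int64(186), np.int64(184), np.int64(189), np.int64(103), np.int64(143), np.int64(144)] [np.i
[... 2639 characters left out ...]
t64(0), np.int64(1), np.int64(6), np.int64(1), np.int64(2), np.int64(2), np.int64(3), np.int64(0), np.int64(20), np.int64(25), np.int64(29), np.int64(26)]
[np.int64(142), np.int64(144), np.int64(146), np.int64(145), np.int64(139), np.int64(137), np.int64(143), np.int64(151), np.int64(130), np.int64(101), np.int64(116), np.int64(135), np.int64(147), np.int64(145), np.int64(139)] [np.int64(31), np.int64(31), np.int64(29), np.int64(26), np.int64(23), np.int64(25), np.int64(35), np.int64(51), np.int64(43), np.int64(21), np.int64(27), np.int64(32), np.int64(31), np.int64(28), np.int64(31)]Traceback (most recent call last):
  File "<stdin>", line 13, in <module>
IndexError: list index out of range
```

View pics/c4.png

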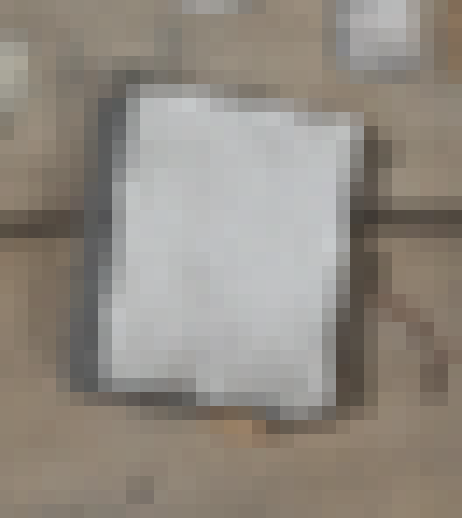

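Run:
```python
from h import *
p=get_image('top')
m=(p['frame'].astype(int).min(2)>128)&(abs(p['frame'][:,:,0].astype(int)-p['frame'][:,:,2])<10)
n,l,st,ce=cv2.connectedComponentsWithStats(m.astype('uint8'),connectivity=4)
k=l[243,408];print(st[k])
c=max(cv2.findContours((l==k).astype('uint8'),0,1)[0],key=len)[:,0]
P=np.array([ray(p,u,v,.028)[:2] for u,v in c]).astype('float32')
r=cv2.minAreaRect(P*1000);print(r);print(cv2.boxPoints(r))
J=np.array([[0,0],[-48,0],[34,0],[-4,42],[-21,-49]])/1e3
from scipy.optimize import least_squares
I=[];W=[]
for cam in ['scene','top']:
    q=get_image(cam)
    for i,nm in enumerate(['jig','ledge_mid','block_seat','door_hinge','strike']):
        o=nets.place_of(nm,q)
        if o and (i<4): I.append(i);W.append(o[0]['position'][:2])
W=np.array(W);X=J[I]
f=lambda a:((np.c_[np.cos(a[2])*X[:,0]-np.sin(a[2])*X[:,1],np.sin(a[2])*X[:,0]+np.cos(a[2])*X[:,1]]+a[:2])-W).ravel()
r=least_squares(f,[.59,.21,.2]);print(r.x,np.degrees(r.x[2]),np.round(r.fun*1e3,1),I)
```

```text
[399 231  19  24 362]
((478.6845397949219, -249.9807891845703), (45.919979095458984, 60.73717498779297), 79.3158187866211)
[[ 444.58572 -266.91257]
 [ 504.27    -278.17294]
 [ 512.7833  -233.04901]
 [ 453.0991  -221.78864]]
[0.59463902 0.21078693 0.26682722] 15.288073590924814 [-1.4 -0.9 -0.2 -2.9  1.1  1.9 -0.8  3.6  1.2  0.3 -3.7 -1.6  3.6 -0.4] [0, 1, 2, 3, 0, 2, 3]
```

```bash
cat >> h.py <<'E'
def tool(x,y,z,yaw):
    """tool pointing down, tool y axis at heading yaw deg"""
    a=np.radians(yaw);Y=np.array([np.cos(a),np.sin(a),0]);X=np.array([0,0,-1.]);return np.array([x,y,z]),np.c_[X,Y,np.cross(X,Y)]
def delta(goal,s=None):
    s=s or readout.observe();Rm=R.from_rotvec(s['ee_rot']).as_matrix()
    p,Rg=goal
    # rotation applied first, shift along tool axes as they stand: report shift in current axes and rotvec
    rv=np.degrees(R.from_matrix(Rm.T@Rg).as_rotvec())
    print('tcp',np.round(s['tcp_pos'],4),'yaw_y',round(np.degrees(np.arctan2(Rm[1,1],Rm[0,1])),2),'F',np.round(s['contact_force'],2),'M',np.round(s['moment'],3),'t',round(s['t'],2),'w',round(s['grip_width'],3))
    print(' rot deg',np.round(rv,2),' shift cm (cur axes)',np.round(Rm.T@(p-s['tcp_pos'])*100,2),' (goal axes)',np.round(Rg.T@(p-s['tcp_pos'])*100,2))
E
python3 - <<'E'
from h import *
print(np.round(R.from_rotvec(readout.observe()['ee_rot']).as_matrix(),3))
delta(tool(.4787,-.25,.20,79.3));delta(tool(.4787,-.25,.20,-100.7))
E
```

```text
[[-0.     0.396  0.918]
 [-0.     0.918 -0.396]
 [-1.    -0.    -0.   ]]
tcp [0.2077 0.4821 0.2503] yaw_y 66.69 F [-0.41  0.21  0.33] M [-0.031  0.035  0.079] t 2.1 w 0.998
 rot deg [-1.261e+01 -0.000e+00  1.000e-02]  shift cm (cur axes) [  5.03 -56.51  53.86]  (goal axes) [  5.03 -66.91  40.22]
tcp [0.2077 0.4821 0.2503] yaw_y 66.69 F [-0.41  0.21  0.33] M [-0.031  0.035  0.079] t 2.1 w 0.998
 rot deg [1.6739e+02 1.0000e-02 0.0000e+00]  shift cm (cur axes) [  5.03 -56.51  53.86]  (goal axes) [  5.03  66.91 -40.22]
```

move_arm:
  motion:
    - [[-6.3,0,0],[0,0,0],8.5]
    - [[-6.3,0,0],[0,0,0],8.5]
    - [[0,0,0],[0.25,-3.35,2.0],8.5]
    - [[0,0,0],[0.25,-3.35,2.0],8.5]
    - [[0,0,0],[0.25,-3.35,2.0],8.5]
    - [[0,0,0],[0.25,-3.35,2.0],8.5]
    - [[0,0,0],[0.25,-3.35,2.0],8.5]
    - [[0,0,0],[0.25,-3.35,2.0],8.5]
    - [[0,0,0],[0.25,-3.35,2.0],8.5]
    - [[0,0,0],[0.25,-3.35,2.0],8.5]
    - [[0,0,0],[0.25,-3.35,2.0],8.5]
    - [[0,0,0],[0.25,-3.35,2.0],8.5]
    - [[0,0,0],[0.25,-3.35,2.0],8.5]
    - [[0,0,0],[0.25,-3.35,2.0],8.5]
    - [[0,0,0],[0.25,-3.35,2.0],8.5]
    - [[0,0,0],[0.25,-3.35,2.0],8.5]
    - [[0,0,0],[0.25,-3.35,2.0],8.5]
    - [[0,0,0],[0.25,-3.35,2.0],8.5]
    - [[0,0,0],[0.25,-3.35,2.0],8.5]
    - [[0,0,0],[0.25,-3.35,2.0],8.5]
  squeeze: 60

```text
t: 3.77
tcp_pos: [0.4496, -0.1795, 0.2053]
ee_rot: [0.147, 1.565, -0.147]
contact_force: [1.0, 1.6, 1.1]
grip_width: 0.994
```

Run:
```python
from h import *
p=get_image('wrist');save(p,'w1')
for r in nets.place_of('block_centre',p)[:3]: print(np.round(r['position'],4),r['p'])
delta(tool(.4787,-.25,.20,79.3)); print(readout.observe()['joint_pos'])
print(p['camera_matrix'])
```

```text
[ 0.4778 -0.2463  0.0107] 0.98
[ 0.3685 -0.2383  0.0139] 0.79
[ 0.5475 -0.159   0.0103] 0.6
tcp [ 0.451  -0.1818  0.2046] yaw_y 79.04 F [ 0.31  1.16 -0.2 ] M [0.058 0.029 0.043] t 3.87 w 0.996
 rot deg [-0.26  0.05  0.07]  shift cm (cur axes) [ 0.47 -6.17  4.01]  (goal axes) [ 0.46 -6.19  3.99]
[-3.82536563e-01  1.92036284e-01 -1.93297849e-01  1.18434495e+00
 -1.08577715e-03 -1.91329534e-01]
[[325.1922621    0.         279.02732887]
 [  0.         325.1922621  211.59544984]
 [  0.           0.           1.        ]]
```

View pics/w1.png

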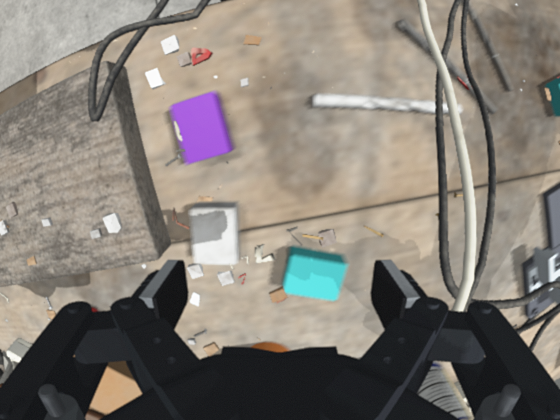

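move_arm:
  motion:
    - [[0,0,0],[2,-3,1.5],8.5]
    - [[0,0,0],[2,-3,1.5],8.5]
    - [[0,0,0],[2,0,0],8.5]
    - [[0,0,0],[0,0,0],8.5]

```text
t: 4.2
tcp_pos: [0.4661, -0.2419, 0.1418]
ee_rot: [0.15, 1.571, -0.147]
contact_force: [-0.9, 0.4, -0.7]
grip_width: 0.999
```

```bash
cat >> h.py <<'E'
def wray(p,u,v,z):
    K=p['camera_matrix'];T=p['camera_from_world'];x=(u-K[0,2])/K[0,0];y=(v-K[1,2])/K[1,1];th=np.hypot(x,y)
    d=np.array([x/th*np.sin(th),y/th*np.sin(th),np.cos(th)]) if th>0 else np.array([0,0,1.])
    Rw=T[:3,:3].T;c=-Rw@T[:3,3];d=Rw@d
    return c+d*(z-c[2])/d[2]
def wproj(p,X):
    T=p['camera_from_world'];q=T[:3,:3]@np.array(X)+T[:3,3];th=np.arctan2(np.hypot(*q[:2]),q[2]);n=q[:2]/np.hypot(*q[:2]);K=p['camera_matrix']
    return K[:2,2]+K[0,0]*th*n
E
python3 - <<'E'
from h import *
p=get_image('wrist');save(p,'w2')
for r in nets.place_of('block_centre',p)[:2]: print(np.round(r['position'],4),r['p'],wproj(p,r['position']))
delta(tool(.4787,-.25,.02,79.3))
E
```

```text
[ 0.5495 -0.1578  0.009 ] 0.95 [385.53114946 279.4234241 ]
[ 0.3667 -0.2382  0.014 ] 0.78 [258.67311907  86.93969733]
tcp [ 0.4669 -0.2411  0.1451] yaw_y 79.28 F [-0.55  0.72  0.99] M [-0.043 -0.029 -0.039] t 4.3 w 0.996
 rot deg [-0.02 -0.13 -0.04]  shift cm (cur axes) [12.51 -0.67  1.35]  (goal axes) [12.51 -0.66  1.32]
```

View pics/w2.png

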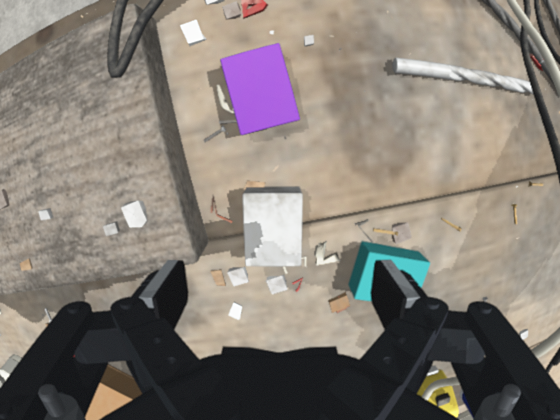

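Run:
```python
from h import *
im=cv2.imread('pics/w2.png');cv2.imwrite('pics/w2c.png',cv2.resize(im[170:285,225:325],None,fx=5,fy=5,interpolation=2))
p=get_image('wrist')
c=np.array([wray(p,u,v,.028)[:2] for u,v in [(244,193),(301,192),(302,265),(244,266)]])*1000
print(c,c.mean(0));print(cv2.minAreaRect(c.astype('float32')))
```

```text
[[ 445.42457442 -263.74028725]
 [ 452.7749446  -221.02907265]
 [ 512.62062369 -230.29385665]
 [ 504.77004206 -276.99502347]] [ 478.89754619 -248.01456   ]
((478.75457763671875, -248.61134338378906), (47.356422424316406, 60.72166442871094), 80.45768737792969)
```

View pics/w2c.png

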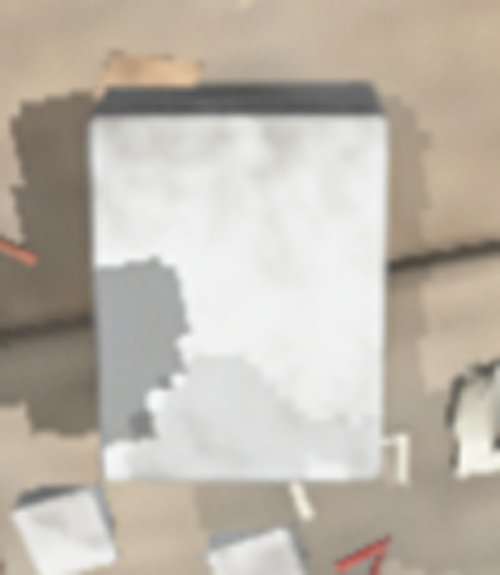

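Run:
```python
from h import *
delta(tool(.467,-.2468,.021,79.5))
```

```text
tcp [ 0.4676 -0.2411  0.1461] yaw_y 79.32 F [-0.4  -0.76  1.13] M [-0.002  0.007 -0.04 ] t 4.35 w 0.994
 rot deg [-0.18 -0.01 -0.01]  shift cm (cur axes) [12.51 -0.57  0.05]  (goal axes) [12.51 -0.57  0.05]
```

move_arm:
  motion:
    - [[0,0,0],[1.5,-0.3,0],8.5]
    - [[0,0,0],[2.5,-0.3,0],8.5]
    - [[0,0,0],[2.5,0,0],8.5]
    - [[0,0,0],[2.5,0,0],8.5]
    - [[0,0,0],[1.5,0,0],8.5]
    - [[0,0,0],[1.0,0,0],8.5]
    - [[0,0,0],[1.0,0,0],8.5]
    - [[0,0,0],[0,0,0],8.5]
    - [[0,0,0],[0,0,0],8.5]

```text
t: 5.1
tcp_pos: [0.4671, -0.2476, 0.0211]
ee_rot: [0.146, 1.565, -0.147]
contact_force: [0.2, -0.1, 0.5]
grip_width: 0.995
```

Run:
```python
from h import *
delta(tool(.467,-.2468,.021,79.5))
p=get_image('wrist');save(p,'w3')
```

```text
tcp [ 0.4671 -0.2476  0.0211] yaw_y 79.32 F [ 0.2  -0.11  0.54] M [ 0.02   0.005 -0.029] t 5.1 w 0.995
 rot deg [-0.18  0.04  0.02]  shift cm (cur axes) [ 0.01  0.08 -0.02]  (goal axes) [ 0.01  0.08 -0.02]
```

View pics/w3.png

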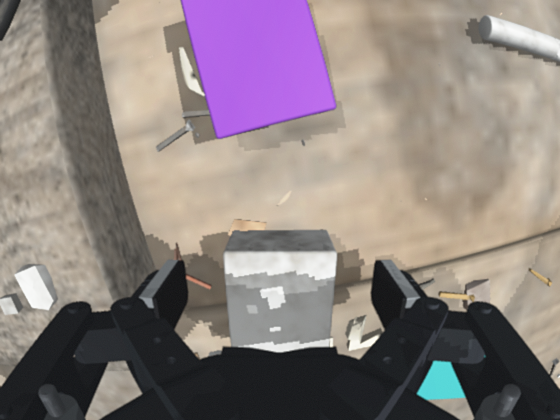

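The block (225–335, 230–350) sits between the pads. Closing the gripper.

move_arm:
  motion:
    - [[0,0,0],[0,0,0],4.0]
    - [[0,0,0],[0,0,0],4.0]
    - [[0,0,0],[0,0,0],4.0]
    - [[0,0,0],[0,0,0],4.0]
    - [[0,0,0],[0,0,0],4.0]
    - [[0,0,0],[0,0,0],4.0]
    - [[0,0,0],[0,0,0],4.0]
    - [[0,0,0],[0,0,0],4.0]
    - [[0,0,0],[0,0,0],4.0]
    - [[0,0,0],[-0.5,0,0],4.0]
    - [[0,0,0],[-1.5,0,0],4.0]
    - [[0,0,0],[-2.5,0,0],4.0]
    - [[0,0,0],[-3.5,0,0],4.0]
    - [[0,0,0],[-3,0,0],4.0]
    - [[0,0,0],[-2,0,0],4.0]
    - [[0,0,0],[0,0,0],4.0]
  squeeze: 70

```text
t: 6.48
tcp_pos: [0.4682, -0.2486, 0.1544]
ee_rot: [0.145, 1.56, -0.149]
contact_force: [0.9, 0.3, -4.3]
grip_width: 0.514
```

Run:
```python
from h import *
# jig ~ (.5946,.2108) yaw 14.5
a=np.radians(14.5);o=np.array([.5946,.2108]);x=np.array([np.cos(a),np.sin(a)])
t=o-0.12*x; print(t)
delta(tool(t[0],t[1],.15,104.5))
```

```text
[0.47842228 0.1807544 ]
tcp [ 0.4682 -0.2486  0.1544] yaw_y 79.29 F [ 0.93  0.27 -4.3 ] M [-0.048 -0.051  0.021] t 6.48 w 0.514
 rot deg [-25.21   0.3    0.18]  shift cm (cur axes) [ 0.32 42.38 -6.98]  (goal axes) [ 0.44 41.32 11.74]
```

move_arm:
  motion:
    - [[-6.3,0,0],[0,0,0],4.0]
    - [[-6.3,0,0],[0,0,0],4.0]
    - [[-6.3,0,0],[0,0,0],4.0]
    - [[-6.3,0,0],[0,0,0],4.0]
    - [[0,0,0],[0,1.5,0.4],4.0]
    - [[0,0,0],[0,3.0,0.8],4.0]
    - [[0,0,0],[0,3.3,0.95],4.0]
    - [[0,0,0],[0,3.3,0.95],4.0]
    - [[0,0,0],[0,3.3,0.95],4.0]
    - [[0,0,0],[0,3.3,0.95],4.0]
    - [[0,0,0],[0,3.3,0.95],4.0]
    - [[0,0,0],[0,3.3,0.95],4.0]
    - [[0,0,0],[0,3.3,0.95],4.0]
    - [[0,0,0],[0,3.3,0.95],4.0]
    - [[0,0,0],[0,3.3,0.95],4.0]
    - [[0,0,0],[0,3.3,0.95],4.0]
    - [[0,0,0],[0,2.5,0.7],4.0]
    - [[0,0,0],[0,1.3,0.3],4.0]
    - [[0,0,0],[0,0,0],4.0]

```text
t: 8.07
tcp_pos: [0.4757, 0.1836, 0.1488]
ee_rot: [-0.201, 1.564, 0.201]
contact_force: [0.0, -0.3, -5.3]
grip_width: 0.508
```

Run:
```python
from h import *
p=get_image('wrist');save(p,'w4')
delta(tool(.4784,.18075,.15,104.5))
for n in ['jig','ledge_mid','block_seat','door_hinge','latch_case','strike','block_centre']:
    for r in nets.place_of(n,p)[:2]: print(n,np.round(r['position'],4),round(r['p'],2),wproj(p,r['position']).round())
```

```text
tcp [0.4756 0.1821 0.1489] yaw_y 104.62 F [ 0.24  0.13 -5.53] M [-0.01   0.122  0.053] t 8.12 w 0.518
 rot deg [ 0.12 -0.14  0.03]  shift cm (cur axes) [-0.12 -0.2   0.24]  (goal axes) [-0.11 -0.2   0.24]
door_hinge [0.5738 0.2541 0.0397] 0.98 [327. 338.]
latch_case [0.5175 0.2969 0.0408] 0.84 [394. 295.]
latch_case [0.5711 0.4552 0.0026] 0.28 [477. 336.]
strike [0.5847 0.1576 0.0346] 0.84 [219. 322.]
strike [0.5204 0.2937 0.0406] 0.57 [389. 297.]
block_centre [0.3829 0.217  0.016 ] 0.6 [349. 109.]
block_centre [0.4846 0.1904 0.1403] 0.56 [287. 298.]
```

View pics/w4.png

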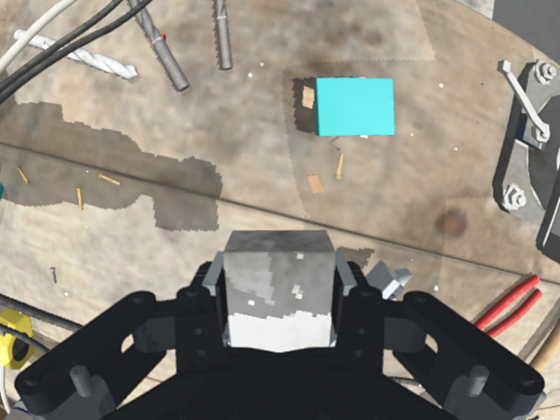

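Run:
```python
from h import *
p=get_image('top');save(p,'t2');q=get_image('scene');save(q,'s2')
a=cv2.imread('pics/top0.png');b=cv2.imread('pics/scene0.png')
def over(p,img,x0,y0,w,h,f,name,pose):
    im=cv2.resize(img[y0:y0+h,x0:x0+w],None,fx=f,fy=f,interpolation=2)
    ox,oy,yaw=pose;c,s=np.cos(np.radians(yaw)),np.sin(np.radians(yaw))
    def W(j): j=np.array(j)/1e3;return [ox+c*j[0]-s*j[1],oy+s*j[0]+c*j[1],j[2]]
    def L(*js,col=(0,0,255)):
        pts=[((proj(p,W(j))-[x0,y0]+.5)*f).astype(int) for j in js]
        for u,v in zip(pts,pts[1:]): cv2.line(im,tuple(map(int,u)),tuple(map(int,v)),col,1)
    L((0,25,14),(-90,25,14),(-90,-25,14),(0,-25,14))
    L((20,-30,56),(20,30,56),col=(0,255,0));L((80,-30,56),(80,30,56),col=(0,255,0));L((20,0,56),(80,0,56),col=(0,255,0))
    L((-4,42,57),(-4,42,17),col=(255,0,0)); L((-21,-49,50),(-21,-49,40),col=(255,0,255));L((-4,-37,50),(40,-37,50),(40,-79,50),col=(255,0,255))
    cv2.imwrite('pics/'+name+'.png',im)
for pose,n in [((.5946,.2108,14.5),'a'),]:
    over(p,a,195,160,95,85,7,'ot'+n,pose);over(q,b,205,140,110,90,6,'os'+n,pose)
```

```text
(no output)
```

View pics/ota.png

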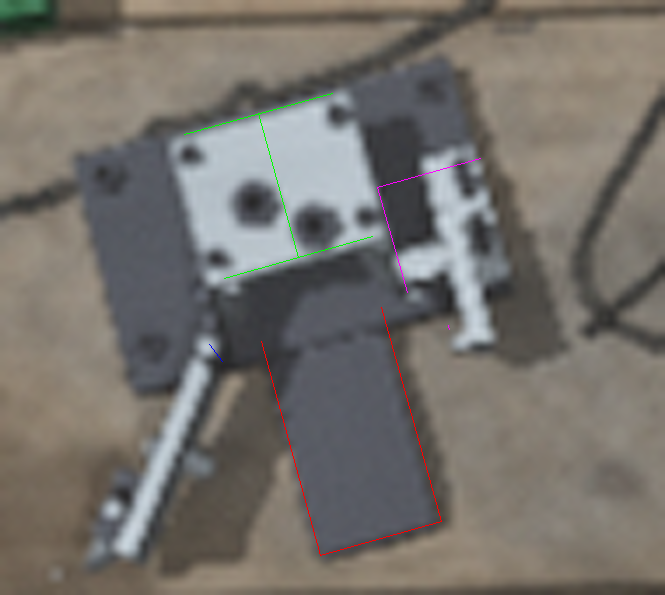

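View pics/osa.png

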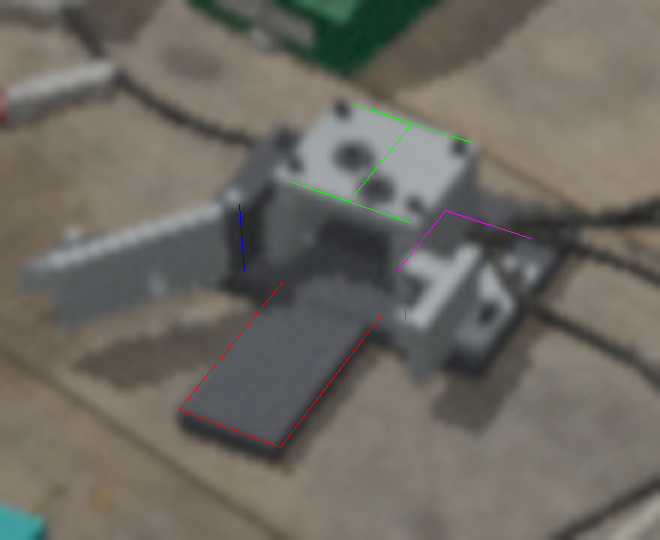

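View pics/t2.png

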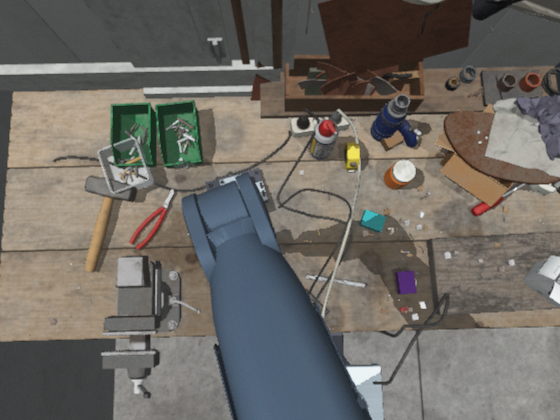

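```bash
cat > fit.py <<'E'
from h import *
from scipy.ndimage import map_coordinates, gaussian_filter
from scipy.optimize import least_squares
p=get_image('top');q=get_image('scene')
G={}
for n,f,P in (('t','top0',p),('s','scene0',q)):
    G[n]=(gaussian_filter(cv2.cvtColor(cv2.imread('pics/%s.png'%f),cv2.COLOR_BGR2GRAY).astype(float),.7),P)
def W(pose,j):
    c,s=np.cos(pose[2]),np.sin(pose[2]);j=np.array(j)/1e3
    return np.array([pose[0]+c*j[0]-s*j[1],pose[1]+s*j[0]+c*j[1],j[2]])
def edges(w):
    return [('L',(-22,25,14),(-86,25,14)),('F',(-90,21,14),(-90,-21,14)),('R',(-30,-25,14),(-86,-25,14)),
     ('pf',(20,-30,56),(20,30,56)),('pb',(80,-30,56),(80,30,56)),('pl',(25,w,56),(75,w,56)),('pr',(25,-w,56),(75,-w,56))]
def res(pose,w,cams='ts',verbose=False,rng=2.0):
    out=[]
    for cam in cams:
        g,P=G[cam]
        for nm,a,b in edges(w):
            pa,pb=proj(P,W(pose,a)),proj(P,W(pose,b));d=(pb-pa)/np.linalg.norm(pb-pa);n=np.array([-d[1],d[0]])
            rs=[]
            for t in np.linspace(0,1,15):
                c=pa+t*(pb-pa);k=np.arange(-rng,rng+.01,.1)
                v=map_coordinates(g,[c[1]+k*n[1],c[0]+k*n[0]],order=3)
                gr=np.abs(np.gradient(v));i=gr.argmax()
                if gr[i]>.25: rs.append(k[i])
            if len(rs)>6:
                out.append((cam,nm,a,b,n,np.median(rs),len(rs),np.std(rs)))
                if verbose: print(cam,nm,len(rs),'off px %.2f sd %.2f'%(np.median(rs),np.std(rs)))
    return out
if __name__=='__main__':
    for cams in ('t','s','ts'):
        pose=np.array([.5946,.2108,np.radians(14.2)]);w=36.
        for it in range(12):
            # gather per-point targets
            T=[]
            for cam in cams:
                g,P=G[cam]
                for nm,a,b in edges(w):
                    pa,pb=proj(P,W(pose,a)),proj(P,W(pose,b));d=(pb-pa)/np.linalg.norm(pb-pa);n=np.array([-d[1],d[0]])
                    for t in np.linspace(0,1,15):
                        c=pa+t*(pb-pa);r=2.5 if it<5 else 1.5;k=np.arange(-r,r+.01,.1)
                        v=map_coordinates(g,[c[1]+k*n[1],c[0]+k*n[0]],order=3);gr=np.abs(np.gradient(v));i=gr.argmax()
                        if gr[i]>.4: T.append((cam,nm,t,c+k[i]*n,n))
            def f(x):
                E={nm:(np.array(a),np.array(b)) for nm,a,b in edges(x[3]*1000)}
                return [((proj(G[cam][1],W(x,E[nm][0]+t*(E[nm][1]-E[nm][0])))-c)@n) for cam,nm,t,c,n in T]
            s=least_squares(f,[*pose,w/1000],loss='soft_l1',f_scale=.3,x_scale=[.01,.01,.1,.01]);pose=s.x[:3];w=s.x[3]*1000
        print(cams,pose,np.degrees(pose[2]),w,'rms px',np.sqrt(np.mean(np.square(f(s.x)))))
        res(pose,w,cams,True,1.5)
E
python3 fit.py
```

```text
t [0.59249793 0.20880342 0.28849679] 16.529648421634562 36.42996722699701 rms px 0.7811673178509073
t L 14 off px 1.50 sd 0.58
t F 15 off px 0.70 sd 0.18
t R 15 off px -1.20 sd 0.33
t pf 15 off px 0.00 sd 0.43
t pb 15 off px 0.60 sd 0.40
t pl 15 off px -0.10 sd 0.54
t pr 15 off px -0.10 sd 0.37
s [0.59311203 0.21313447 0.24764545] 14.18903932640686 36.86071893415852 rms px 0.584355510593459
s L 14 off px 0.10 sd 0.96
s F 15 off px 0.00 sd 0.40
s R 15 off px 0.10 sd 0.05
s pf 15 off px -0.30 sd 0.42
s pb 15 off px 0.50 sd 0.54
s pl 14 off px 0.10 sd 0.30
s pr 15 off px 0.00 sd 0.56
ts [0.59243003 0.21220664 0.24056013] 13.78308036142468 36.69576258340406 rms px 0.6657455394132726
t L 15 off px -0.40 sd 0.75
t F 15 off px 0.80 sd 0.08
t R 15 off px 0.10 sd 0.57
t pf 15 off px -0.10 sd 0.38
t pb 15 off px 0.40 sd 0.51
t pl 15 off px 0.30 sd 0.37
t pr 15 off px 0.20 sd 0.55
s L 13 off px -0.10 sd 0.93
s F 15 off px -0.30 sd 0.47
s R 15 off px 0.20 sd 0.07
s pf 15 off px 0.00 sd 0.51
s pb 15 off px 0.50 sd 0.93
s pl 14 off px -0.30 sd 0.52
s pr 15 off px -0.20 sd 0.59
```

```bash
cat >> h.py <<'E'
JO=np.array([.5935,.2118]);JY=14.0
def jt(x,y,z,dyaw=0):
    a=np.radians(JY);c,s=np.cos(a),np.sin(a);x/=1e3;y/=1e3
    return tool(JO[0]+c*x-s*y,JO[1]+s*x+c*y,z/1e3,JY+90+dyaw)
def jp(s=None):
    s=s or readout.observe();a=np.radians(JY);c,si=np.cos(a),np.sin(a);d=s['tcp_pos'][:2]-JO;f=s['contact_force']
    print('jig xy mm',np.round([(c*d[0]+si*d[1])*1e3,(-si*d[0]+c*d[1])*1e3,s['tcp_pos'][2]*1e3],1),'F jig',np.round([c*f[0]+si*f[1],-si*f[0]+c*f[1],f[2]],2))
E
python3 - <<'E'
from h import *
delta(jt(-60,0,60));jp()
E
```

```text
tcp [0.4766 0.1811 0.1504] yaw_y 104.46 F [-0.69 -0.1  -5.23] M [0.032 0.082 0.028] t 8.67 w 0.514
 rot deg [0.46 0.   0.01]  shift cm (cur axes) [9.04 0.11 6.09]  (goal axes) [9.04 0.15 6.08]
jig xy mm [-120.8   -1.5  150.4] F jig [-0.69  0.07 -5.23]
```

move_arm:
  motion:
    - [[0.4,0,0],[1,0,1.0],4.0]
    - [[0,0,0],[2,0.15,2],4.0]
    - [[0,0,0],[2,0,2],4.0]
    - [[0,0,0],[2,0,1.1],4.0]
    - [[0,0,0],[2,0,0],4.0]
    - [[0,0,0],[1,0,0],4.0]
    - [[0,0,0],[0.8,0,0],4.0]
    - [[0,0,0],[0,0,0],4.0]

```text
t: 9.33
tcp_pos: [0.5343, 0.1974, 0.0406]
ee_rot: [-0.194, 1.565, 0.192]
contact_force: [-0.6, -0.0, -4.9]
grip_width: 0.512
```

Run:
```python
from h import *
delta(jt(-60,0,37));jp()
q=get_image('scene');save(q,'s3');a=cv2.imread('pics/s3.png');cv2.imwrite('pics/s3c.png',cv2.resize(a[130:240,195:305],None,fx=5,fy=5,interpolation=2))
```

```text
tcp [0.5343 0.1974 0.0406] yaw_y 104.09 F [-0.61 -0.02 -4.88] M [0.047 0.113 0.057] t 9.33 w 0.512
 rot deg [ 0.09 -0.17  0.02]  shift cm (cur axes) [ 0.36 -0.04  0.1 ]  (goal axes) [ 0.36 -0.04  0.09]
jig xy mm [-60.9   0.4  40.6] F jig [-0.6   0.12 -4.88]
```

View pics/s3c.png

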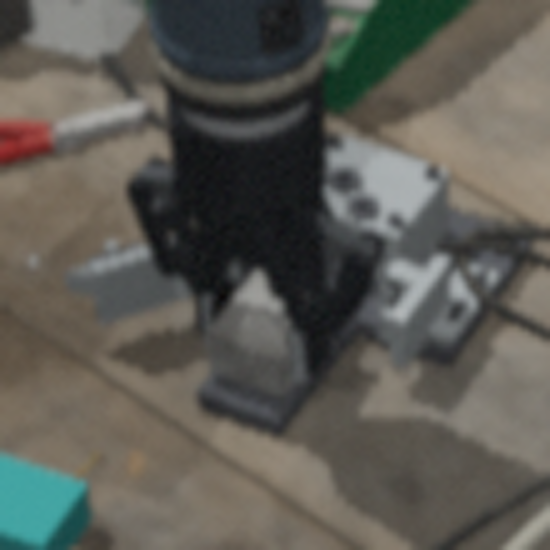

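move_arm:
  motion:
    - [[0,0,0],[0.3,0,0],4.0]
    - [[0,0,0],[0.1,0,0],4.0]
    - [[0,0,0],[0,0,0],4.0]

```text
t: 9.63
tcp_pos: [0.5356, 0.1979, 0.039]
ee_rot: [-0.193, 1.561, 0.193]
contact_force: [-0.5, -0.2, -5.5]
grip_width: 0.511
```

move_arm:
  motion:
    - [[0,0,0],[0.1,0,0],4.0]
    - [[0,0,0],[0,0,0],4.0]

```text
t: 9.8
tcp_pos: [0.5355, 0.1979, 0.0377]
ee_rot: [-0.193, 1.561, 0.193]
contact_force: [-0.1, 0.1, -4.5]
grip_width: 0.513
```

move_arm:
  motion:
    - [[0,0,0],[0.1,0,0],4.0]
    - [[0,0,0],[0,0,0],4.0]

```text
t: 9.97
tcp_pos: [0.5353, 0.1978, 0.0363]
ee_rot: [-0.193, 1.562, 0.193]
contact_force: [-0.5, -0.1, -4.7]
grip_width: 0.512
```

move_arm:
  motion:
    - [[0,0,0],[0.1,0,0],4.0]
    - [[0,0,0],[0,0,0],4.0]

```text
t: 10.13
tcp_pos: [0.5354, 0.1978, 0.0353]
ee_rot: [-0.193, 1.562, 0.193]
contact_force: [-0.0, -0.3, -4.7]
grip_width: 0.512
```

move_arm:
  motion:
    - [[0,0,0],[0.05,0,0],4.0]
    - [[0,0,0],[0,0,0],4.0]

```text
t: 10.3
tcp_pos: [0.5354, 0.1978, 0.0352]
ee_rot: [-0.193, 1.562, 0.193]
contact_force: [-1.6, -0.3, 2.2]
grip_width: 0.511
```

move_arm:
  motion:
    - [[0,0,0],[0,0,0],5.6]
    - [[0,0,0],[0,0,0],5.6]
    - [[0,0,0],[0,0,0],5.6]
    - [[0,0,0],[-0.5,0,0],5.6]
    - [[0,0,0],[-2,0,0],5.6]
    - [[0,0,0],[-3,0,-1],5.6]
    - [[0,0,0],[0,0,-3],0]
    - [[0,0,0],[0,0,-2],0]
    - [[0,0,0],[0,0,-1],0]
    - [[0,0,0],[0,0,0],0]
    - [[0,0,0],[0,0,0],0]
    - [[0,0,0],[0,0,0],0]
  squeeze: 70

```text
t: 11.3
tcp_pos: [0.4688, 0.1812, 0.09]
ee_rot: [-0.193, 1.561, 0.193]
contact_force: [1.6, -0.1, 0.4]
grip_width: 0.003
```

Run:
```python
from h import *
delta(jt(-105,0,42));jp()
q=get_image('scene');save(q,'s4');a=cv2.imread('pics/s4.png');cv2.imwrite('pics/s4c.png',cv2.resize(a[130:240,195:305],None,fx=5,fy=5,interpolation=2))
p=get_image('wrist');save(p,'w5')
for n in ['block_centre','ledge_mid']:
  for im in (q,p):
    for r in nets.place_of(n,im)[:4]: print(n,np.round(r['position'],4),round(r['p'],2))
```

```text
tcp [0.4688 0.1812 0.09  ] yaw_y 104.09 F [ 1.58 -0.07  0.35] M [ 0.006 -0.038 -0.029] t 11.3 w 0.003
 rot deg [ 0.09  0.08 -0.  ]  shift cm (cur axes) [ 4.8  -0.05  2.33]  (goal axes) [ 4.8  -0.05  2.34]
jig xy mm [-128.4    0.5   90. ] F jig [ 1.51 -0.45  0.35]
block_centre [0.5466 0.2006 0.0279] 0.95
block_centre [ 0.5439 -0.1572  0.0108] 0.95
block_centre [ 0.3719 -0.241   0.0148] 0.73
block_centre [0.3797 0.2192 0.0139] 0.56
block_centre [0.3836 0.2191 0.014 ] 0.56
block_centre [0.5463 0.202  0.0261] 0.5
ledge_mid [0.5471 0.2019 0.0142] 0.76
ledge_mid [0.6249 0.2154 0.022 ] 0.45
```

View pics/s4c.png

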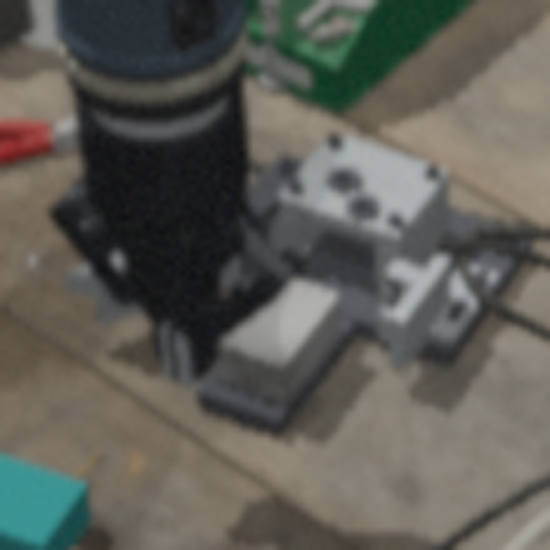

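View pics/w5.png

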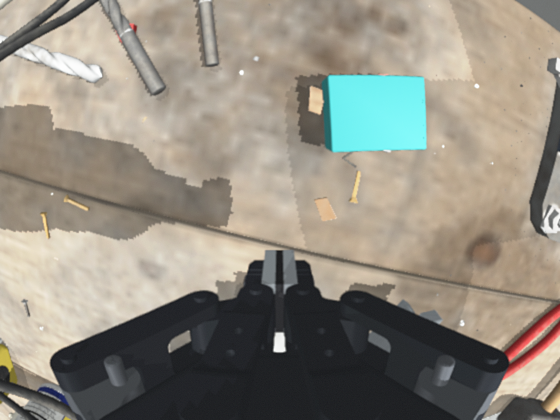

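move_arm:
  motion:
    - [[0,0,0],[2,-0.05,0.8],0]
    - [[0,0,0],[2,0,0.9],0]
    - [[0,0,0],[0.9,0,0.3],0]
    - [[0,0,0],[0,0,0.5],0]
    - [[0,0,0],[0,0,0.8],0]
    - [[0,0,0],[0,0,0.8],0]
    - [[0,0,0],[0,0,0.8],0]
    - [[0,0,0],[0,0,0.8],0]
    - [[0,0,0],[0,0,0.8],0]
    - [[0,0,0],[0,0,0],0]

```text
t: 12.43
tcp_pos: [0.5322, 0.1966, 0.0415]
ee_rot: [-0.193, 1.561, 0.193]
contact_force: [0.4, -0.5, 0.7]
grip_width: -0.0
```

Run:
```python
from h import *
delta(jt(-60,0,42));jp()
q=get_image('scene');save(q,'s5');a=cv2.imread('pics/s5.png');cv2.imwrite('pics/s5c.png',cv2.resize(a[130:240,195:305],None,fx=5,fy=5,interpolation=2))
```

```text
tcp [0.5322 0.1966 0.0415] yaw_y 104.09 F [ 0.45 -0.52  0.72] M [-0.027  0.009  0.03 ] t 12.43 w -0.0
 rot deg [ 0.09  0.08 -0.01]  shift cm (cur axes) [-0.05 -0.    0.31]  (goal axes) [-0.05 -0.    0.31]
jig xy mm [-63.1   0.   41.5] F jig [ 0.31 -0.61  0.72]
```

View pics/s5c.png

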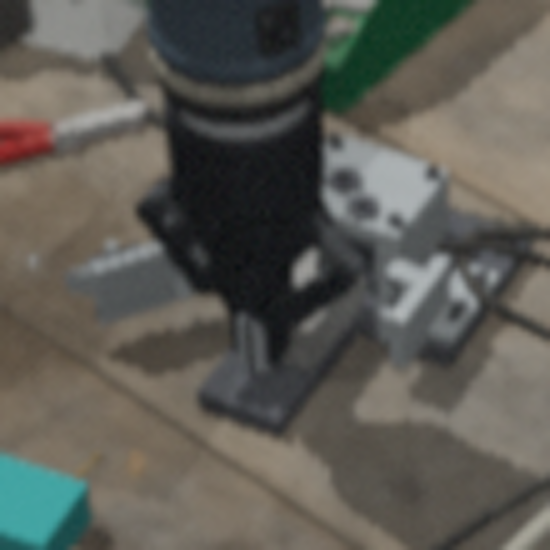

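move_arm:
  motion:
    - [[0,0,0],[0,0,0.6],0]
    - [[0,0,0],[0,0,0.6],0]
    - [[0,0,0],[0,0,0.6],0]
    - [[0,0,0],[0,0,0.4],0]

```text
t: 12.82
tcp_pos: [0.5514, 0.2013, 0.0411]
ee_rot: [-0.193, 1.564, 0.193]
contact_force: [-7.0, -1.3, 6.5]
grip_width: 0.0
```

move_arm:
  motion:
    - [[0,0,0],[0,0,0.5],0]
    - [[0,0,0],[0,0,0.5],0]

```text
t: 12.98
tcp_pos: [0.5605, 0.2036, 0.0411]
ee_rot: [-0.194, 1.564, 0.193]
contact_force: [-6.5, -1.6, 4.7]
grip_width: -0.002
```

move_arm:
  motion:
    - [[0,0,0],[0,0,0.5],0]
    - [[0,0,0],[0,0,0.5],0]

```text
t: 13.15
tcp_pos: [0.5703, 0.2061, 0.0411]
ee_rot: [-0.193, 1.564, 0.193]
contact_force: [-6.6, -1.0, 5.6]
grip_width: 0.002
```

Run:
```python
from h import *
jp()
q=get_image('scene');save(q,'s6');a=cv2.imread('pics/s6.png');cv2.imwrite('pics/s6c.png',cv2.resize(a[130:240,195:305],None,fx=5,fy=5,interpolation=2))
```

```text
jig xy mm [-23.9   0.   41.1] F jig [-6.67  0.64  5.61]
```

View pics/s6c.png

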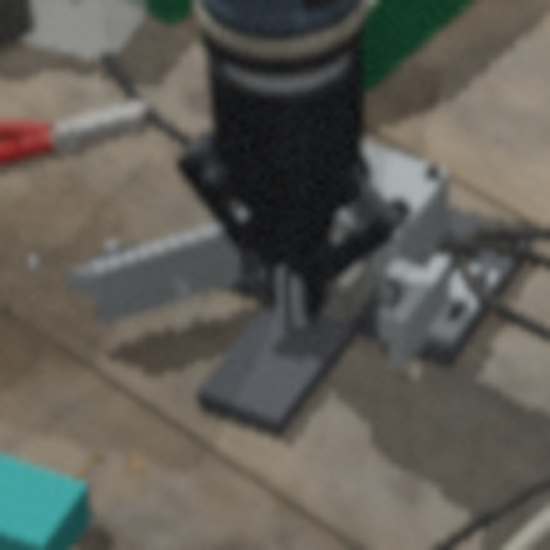

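move_arm:
  motion:
    - [[0,0,0],[-0.1,0,0.2],0]
    - [[0,0,0],[-0.1,0,0.2],0]

```text
t: 13.37
tcp_pos: [0.5749, 0.2072, 0.0427]
ee_rot: [-0.193, 1.563, 0.193]
contact_force: [-2.0, -1.2, -1.3]
grip_width: 0.003
```

move_arm:
  motion:
    - [[0,0,0],[0,0,0.2],0]
    - [[0,0,0],[0,0,0.2],0]

```text
t: 13.53
tcp_pos: [0.579, 0.2082, 0.0428]
ee_rot: [-0.193, 1.563, 0.193]
contact_force: [-5.0, -1.2, 1.5]
grip_width: 0.004
```

move_arm:
  motion:
    - [[0,0,0],[0,0,0.2],0]
    - [[0,0,0],[0,0,0.1],0]

```text
t: 13.7
tcp_pos: [0.5821, 0.209, 0.0428]
ee_rot: [-0.193, 1.562, 0.193]
contact_force: [-4.1, -0.9, 1.9]
grip_width: -0.0
```

Run:
```python
from h import *
jp()
```

```text
jig xy mm [-11.8   0.1  42.8] F jig [-4.24  0.08  1.94]
```

move_arm:
  motion:
    - [[0,0,0],[-0.05,0,0.1],0]
    - [[0,0,0],[0,0,0.1],0]

```text
t: 13.87
tcp_pos: [0.5841, 0.2095, 0.0432]
ee_rot: [-0.193, 1.562, 0.193]
contact_force: [-3.1, -0.4, -2.4]
grip_width: 0.0
```

move_arm:
  motion:
    - [[0,0,0],[0,0,0.1],0]
    - [[0,0,0],[0,0,0],0]

```text
t: 14.03
tcp_pos: [0.5852, 0.2098, 0.0432]
ee_rot: [-0.193, 1.562, 0.193]
contact_force: [-1.2, -0.8, -1.4]
grip_width: 0.002
```

move_arm:
  motion:
    - [[0,0,0],[0,0,0.1],0]
    - [[0,0,0],[0,0,0],0]

```text
t: 14.2
tcp_pos: [0.586, 0.21, 0.0433]
ee_rot: [-0.193, 1.562, 0.193]
contact_force: [-1.4, -0.6, -1.6]
grip_width: 0.002
```

move_arm:
  motion:
    - [[0,0,0],[0,0,0.1],0]
    - [[0,0,0],[0,0,0],0]

```text
t: 14.37
tcp_pos: [0.5863, 0.2101, 0.0433]
ee_rot: [-0.193, 1.563, 0.193]
contact_force: [-5.9, -1.2, 0.9]
grip_width: -0.0
```

move_arm:
  motion:
    - [[0,0,0],[0,0,0.1],0]
    - [[0,0,0],[0,0,0],0]

```text
t: 14.53
tcp_pos: [0.5863, 0.2101, 0.0433]
ee_rot: [-0.194, 1.565, 0.193]
contact_force: [-8.1, -2.1, 4.0]
grip_width: 0.001
```

Run:
```python
from h import *
jp()
```

```text
jig xy mm [-7.4  0.  43.3] F jig [-8.33 -0.1   3.95]
```

move_arm:
  motion:
    - [[0,0,0],[-0.05,0,0.1],0]
    - [[0,0,0],[0,0,0.05],0]
    - [[0,0,0],[0,0,0],0]

```text
t: 14.78
tcp_pos: [0.5864, 0.21, 0.0433]
ee_rot: [-0.194, 1.568, 0.192]
contact_force: [-13.7, -4.0, 4.7]
grip_width: -0.002
```

move_arm:
  motion:
    - [[0,0,0],[0,0,-0.5],0]
    - [[0,0,0],[0,0,-1.5],0]
    - [[0,0,0],[0,0,-2.5],0]
    - [[0,0,0],[-1,0,-2],0]
    - [[0,0,0],[-2.5,0,-1],0]
    - [[0,0,0],[-3,0,0],0]
    - [[0,0,0],[-2,0,-1],0]
    - [[0,0,0],[0,0,-3],0]
    - [[0,0,0],[0,0,-3],0]
    - [[0,0,0],[0,0,-2],0]
    - [[0,0,0],[0,0,0],0]

```text
t: 15.7
tcp_pos: [0.4262, 0.1698, 0.1294]
ee_rot: [-0.193, 1.562, 0.193]
contact_force: [-0.4, 0.8, 0.2]
grip_width: -0.001
```

Run:
```python
from h import *
jp()
q=get_image('scene');save(q,'s7');a=cv2.imread('pics/s7.png');cv2.imwrite('pics/s7c.png',cv2.resize(a[130:240,195:305],None,fx=5,fy=5,interpolation=2))
t=get_image('top');save(t,'t7');a=cv2.imread('pics/t7.png');cv2.imwrite('pics/t7c.png',cv2.resize(a[160:245,195:290],None,fx=6,fy=6,interpolation=2))
for im in (q,t):
    for n in ['block_centre','latch_case','door_hinge']:
        for r in nets.place_of(n,im)[:2]: 
            w=np.array(r['position']);d=w[:2]-JO;a=np.radians(JY);print(n,round(r['p'],2),'jig',np.round([1e3*(np.cos(a)*d[0]+np.sin(a)*d[1]),1e3*(-np.sin(a)*d[0]+np.cos(a)*d[1]),1e3*w[2]],1))
```

```text
jig xy mm [-172.5   -0.3  129.4] F jig [-0.19  0.88  0.24]
block_centre 0.94 jig [-138.2 -344.5   15.2]
block_centre 0.83 jig [-206.3   58.5   13.8]
latch_case 0.42 jig [-50.4  97.9  40.2]
latch_case 0.32 jig [-1.1  2.4  2.5]
door_hinge 0.4 jig [-8.5 40.2 36.2]
block_centre 0.95 jig [-141.1 -350.4   10.8]
block_centre 0.81 jig [-326.1 -382.4   15.2]
latch_case 0.48 jig [-48.4  95.1  40.2]
door_hinge 0.38 jig [-7.2 42.6 38.6]
```

View pics/s7c.png

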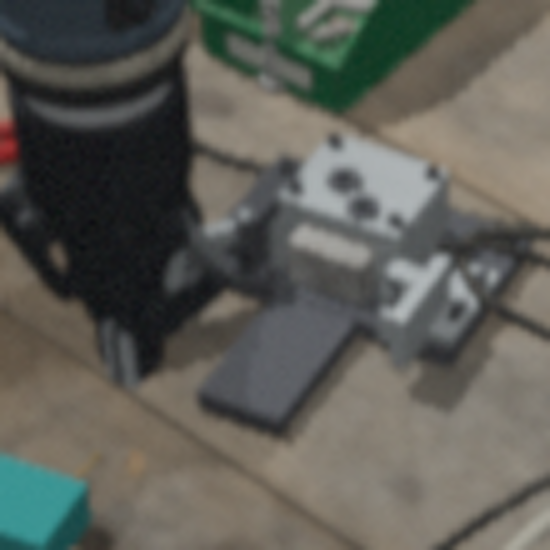

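View pics/t7c.png

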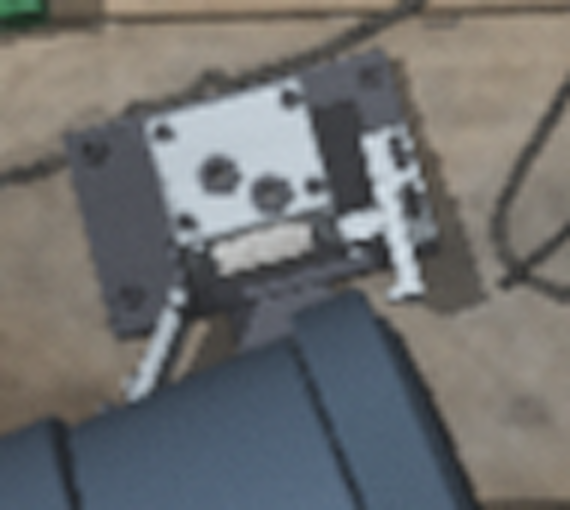

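Run:
```python
from h import *
t=get_image('top');a=np.radians(JY)
def J(w): d=w[:2]-JO;return np.array([1e3*(np.cos(a)*d[0]+np.sin(a)*d[1]),1e3*(-np.sin(a)*d[0]+np.cos(a)*d[1])])
h=J(ray(t,195+208/7-.5,160+345/7-.5,.057));e=J(ray(t,195+127/7-.5,160+553/7-.5,.057));print(h,e,np.linalg.norm(e-h));d=e-h;print('theta',np.arctan2(-d[0],-d[1]))
th=2.2
for th in (2.2,2.3):
    n=np.array([-np.cos(th),np.sin(th)]);dd=np.array([-np.sin(th),-np.cos(th)])
    P=np.array([-4,42])+60*dd+42*n;print(th,P)
    delta(jt(P[0],P[1],110,-np.degrees(th)))
```

```text
[-3.4792194  41.48026687] [-73.60458341  91.50680056] 86.14070321712632
theta 2.190450565760373
2.2 [-27.7927373 111.266916 ]
tcp [0.4298 0.1708 0.1286] yaw_y 104.08 F [0.18 0.18 0.15] M [0.011 0.046 0.05 ] t 16.15 w -0.0
 rot deg [1.2614e+02 0.0000e+00 1.0000e-02]  shift cm (cur axes) [ 1.86 11.12 14.11]  (goal axes) [  1.86   4.84 -17.3 ]
2.3 [-20.75871984 113.29618019]
tcp [0.4298 0.1708 0.1286] yaw_y 104.08 F [0.18 0.18 0.15] M [0.011 0.046 0.05 ] t 16.15 w -0.0
 rot deg [1.3186e+02 0.0000e+00 1.0000e-02]  shift cm (cur axes) [ 1.86 11.32 14.81]  (goal axes) [  1.86   3.48 -18.32]
```

move_arm:
  motion:
    - [[0,0,0],[0,2.2,2.8],0]
    - [[0,0,0],[0,2.2,2.8],0]
    - [[0,0,0],[0,2.2,2.8],0]
    - [[0,0,0],[0,2.2,2.8],0]
    - [[0,0,0],[0,2.3,2.9],0]
    - [[7,0,0],[0,0,0],0]
    - [[7,0,0],[0,0,0],0]
    - [[7,0,0],[0,0,0],0]
    - [[7,0,0],[0,0,0],0]
    - [[7,0,0],[0,0,0],0]
    - [[7,0,0],[0,0,0],0]
    - [[7,0,0],[0,0,0],0]
    - [[7,0,0],[0,0,0],0]
    - [[7,0,0],[0,0,0],0]
    - [[7,0,0],[0,0,0],0]
    - [[7,0,0],[0,0,0],0]
    - [[7,0,0],[0,0,0],0]
    - [[7,0,0],[0,0,0],0]
    - [[7,0,0],[0,0,0],0]
    - [[7,0,0],[0,0,0],0]

```text
t: 17.82
tcp_pos: [0.5392, 0.3127, 0.1283]
ee_rot: [1.225, 1.199, -1.226]
contact_force: [0.7, -0.2, 0.1]
grip_width: -0.0
```

move_arm:
  motion:
    - [[7,0,0],[0,0,0],0]
    - [[7,0,0],[0,0,0],0]
    - [[7,0,0],[0,0,0],0]
    - [[0,0,0],[0,0,0],0]

```text
t: 18.15
tcp_pos: [0.5392, 0.3127, 0.1283]
ee_rot: [1.489, 1.0, -1.49]
contact_force: [-0.2, 0.7, -0.4]
grip_width: 0.0
```

Run:
```python
from h import *
jp();delta(jt(-27.8,111.3,46,-np.degrees(2.19)));print(readout.observe()['joint_pos'])
```

```text
jig xy mm [-28.3 111.  128.3] F jig [-0.03  0.7  -0.37]
tcp [0.5392 0.3127 0.1283] yaw_y -22.24 F [-0.2   0.68 -0.37] M [-0.009 -0.006 -0.062] t 18.15 w 0.0
 rot deg [-0.76  0.03  0.02]  shift cm (cur axes) [ 8.23  0.03 -0.06]  (goal axes) [ 8.23  0.02 -0.05]
[ 5.25555540e-01  4.65028327e-01  9.72558954e-03  1.11603043e+00
 -7.72409332e-05  2.48443165e+00]
```

move_arm:
  motion:
    - [[0,0,0],[2,0,0],0]
    - [[0,0,0],[2.5,0,0],0]
    - [[0,0,0],[1,0,0],0]
    - [[0,0,0],[0,0,0],0]

```text
t: 18.48
tcp_pos: [0.5375, 0.3118, 0.071]
ee_rot: [1.479, 1.005, -1.488]
contact_force: [0.0, -0.3, 0.7]
grip_width: 0.0
```

move_arm:
  motion:
    - [[0,0,0],[1.4,0,0],0]
    - [[0,0,0],[1.3,0,0],0]
    - [[0,0,0],[0,0,0],0]

```text
t: 18.73
tcp_pos: [0.5383, 0.3122, 0.0456]
ee_rot: [1.482, 1.005, -1.486]
contact_force: [-0.8, 0.3, -0.4]
grip_width: 0.004
```

Run:
```python
from h import *
jp()
q=get_image('scene');save(q,'s8');a=cv2.imread('pics/s8.png');cv2.imwrite('pics/s8c.png',cv2.resize(a[110:230,185:295],None,fx=5,fy=5,interpolation=2))
t=get_image('wrist');save(t,'w8')
```

```text
jig xy mm [-29.2 110.8  45.6] F jig [-0.68  0.48 -0.39]
```

View pics/s8c.png

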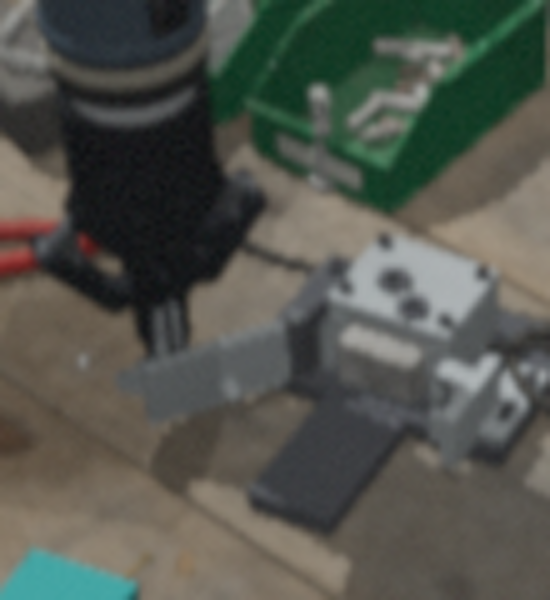

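View pics/w8.png

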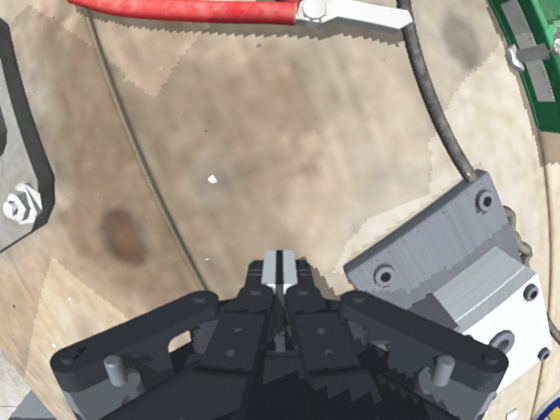

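move_arm:
  motion:
    - [[0,0,0],[0,0,0.6],0]
    - [[0,0,0],[0,0,0.4],0]
    - [[0,0,0],[0,0,0.3],0]
    - [[0,0,0],[0,0,0],0]

```text
t: 19.17
tcp_pos: [0.534, 0.2999, 0.0475]
ee_rot: [1.486, 1.003, -1.485]
contact_force: [0.4, 0.7, -0.7]
grip_width: 0.006
```

move_arm:
  motion:
    - [[0,0,0],[0,0,0.2],0]
    - [[0,0,0],[0,0,0.2],0]

```text
t: 19.33
tcp_pos: [0.5328, 0.2969, 0.0471]
ee_rot: [1.486, 1.004, -1.484]
contact_force: [-0.2, 1.2, 1.1]
grip_width: 0.001
```

move_arm:
  motion:
    - [[-5,0,0],[0,-0.21,0.53],0]
    - [[-5,0,0],[0,-0.21,0.53],0]
    - [[-5,0,0],[0,-0.21,0.53],0]
    - [[-5,0,0],[0,-0.21,0.53],0]

```text
t: 19.67
tcp_pos: [0.5192, 0.2785, 0.0469]
ee_rot: [1.231, 1.195, -1.23]
contact_force: [0.5, 1.6, -1.0]
grip_width: 0.001
```

```bash
cat >> h.py <<'E'
def dr(s=None):
    """tcp in door terms, tool yaw -> theta if flush"""
    s=s or readout.observe();a=np.radians(JY);c,si=np.cos(a),np.sin(a);d=s['tcp_pos'][:2]-JO;j=np.array([(c*d[0]+si*d[1])*1e3,(-si*d[0]+c*d[1])*1e3])
    Rm=R.from_rotvec(s['ee_rot']).as_matrix();th=np.radians(JY+90)-np.arctan2(Rm[1,1],Rm[0,1])
    n=np.array([-np.cos(th),np.sin(th)]);dd=np.array([-np.sin(th),-np.cos(th)]);v=j-[-4,42]
    f=Rm.T@s['contact_force']
    print('theta_tool %.3f (%.1f deg) r %.1f off %.1f z %.1f'%(th,np.degrees(th),v@dd,v@n,s['tcp_pos'][2]*1e3),'Ftool xyz',np.round(f,2),'jig',np.round(j,1),'t',round(s['t'],2))
E
python3 - <<'E'
from h import *
jp();dr()
E
```

```text
jig xy mm [-55.9  82.6  46.9] F jig [ 0.83  1.45 -0.97]
theta_tool 1.844 (105.6 deg) r 61.0 off 25.1 z 46.9 Ftool xyz [ 0.97  0.41 -1.62] jig [-55.9  82.6] t 19.67
```

move_arm:
  motion:
    - [[-5,0,0],[0,-0.21,0.53],0]
    - [[-5,0,0],[0,-0.21,0.53],0]
    - [[-5,0,0],[0,-0.21,0.53],0]
    - [[-5,0,0],[0,-0.21,0.53],0]
    - [[-5,0,0],[0,-0.21,0.53],0]
    - [[-5,0,0],[0,-0.21,0.53],0]
    - [[-5,0,0],[0,-0.21,0.53],0]
    - [[-5,0,0],[0,-0.21,0.53],0]

```text
t: 20.33
tcp_pos: [0.5145, 0.2339, 0.0469]
ee_rot: [0.704, 1.454, -0.703]
contact_force: [0.6, 0.2, 0.4]
grip_width: -0.002
```

Run:
```python
from h import *
dr()
q=get_image('scene');save(q,'s9');a=cv2.imread('pics/s9.png');cv2.imwrite('pics/s9c.png',cv2.resize(a[110:230,185:295],None,fx=5,fy=5,interpolation=2))
```

```text
theta_tool 1.146 (65.6 deg) r 61.9 off 26.4 z 46.9 Ftool xyz [-0.37  0.61  0.21] jig [-71.3  40.5] t 20.33
```

View pics/s9c.png

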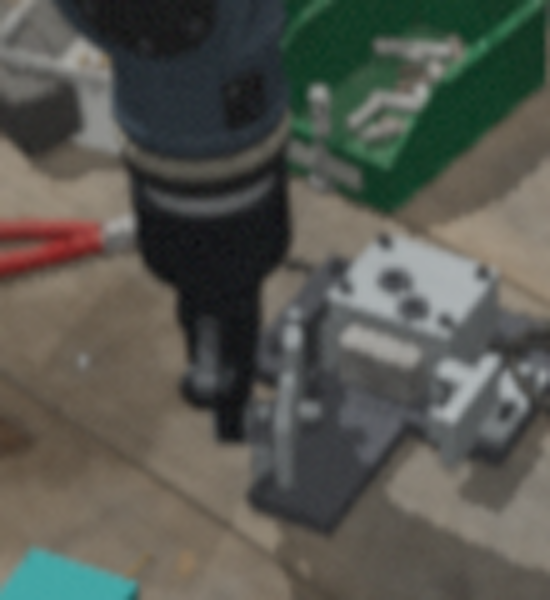

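move_arm:
  motion:
    - [[-5,0,0],[0,-0.2,0.53],0]
    - [[-5,0,0],[0,-0.2,0.53],0]
    - [[-5,0,0],[0,-0.2,0.53],0]
    - [[-5,0,0],[0,-0.2,0.53],0]
    - [[-5,0,0],[0,-0.2,0.53],0]
    - [[-5,0,0],[0,-0.2,0.53],0]
    - [[-4,0,0],[0,-0.16,0.42],0]
    - [[-3,0,0],[0,-0.1,0.32],0]

```text
t: 21.05
tcp_pos: [0.5374, 0.1996, 0.0468]
ee_rot: [0.203, 1.562, -0.204]
contact_force: [-1.2, -0.7, -0.7]
grip_width: -0.0
```

Run:
```python
from h import *
dr()
q=get_image('scene');save(q,'s10');a=cv2.imread('pics/s10.png');cv2.imwrite('pics/s10c.png',cv2.resize(a[110:230,185:295],None,fx=5,fy=5,interpolation=2))
```

```text
theta_tool 0.503 (28.8 deg) r 61.0 off 27.4 z 46.8 Ftool xyz [ 0.73 -0.99 -0.97] jig [-57.4   1.8] t 21.05
```

View pics/s10c.png

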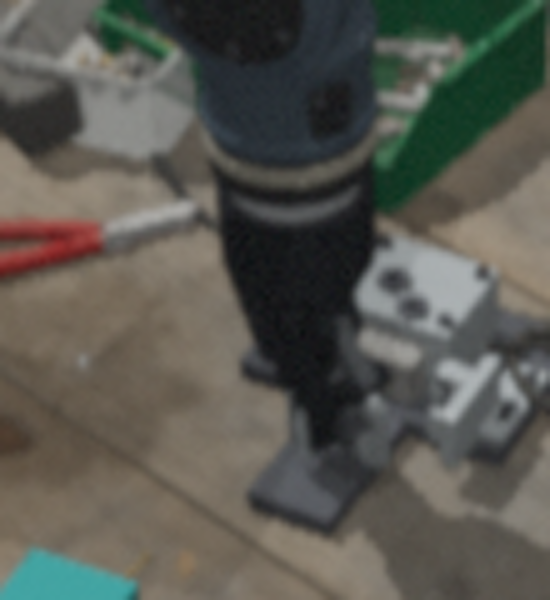

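move_arm:
  motion:
    - [[-2,0,0],[0,-0.08,0.21],0]
    - [[-2,0,0],[0,-0.08,0.21],0]
    - [[-2,0,0],[0,-0.08,0.21],0]
    - [[-2,0,0],[0,-0.08,0.21],0]
    - [[-2,0,0],[0,-0.08,0.21],0]
    - [[-2,0,0],[0,-0.08,0.21],0]
    - [[-2,0,0],[0,-0.08,0.21],0]
    - [[-1,0,0],[0,-0.04,0.1],0]

```text
t: 21.77
tcp_pos: [0.5519, 0.1917, 0.0467]
ee_rot: [-0.001, 1.571, 0.0]
contact_force: [0.3, 0.0, 0.2]
grip_width: 0.003
```

Run:
```python
from h import *
dr()
```

```text
theta_tool 0.244 (14.0 deg) r 59.8 off 27.6 z 46.7 Ftool xyz [-0.21  0.03  0.3 ] jig [-45.2  -9.4] t 21.77
```

move_arm:
  motion:
    - [[-1,0,0],[0,-0.04,0.11],0]
    - [[-1,0,0],[0,-0.04,0.11],0]
    - [[-1,0,0],[0,-0.04,0.11],0]

```text
t: 22.02
tcp_pos: [0.5553, 0.1906, 0.0468]
ee_rot: [-0.043, 1.571, 0.043]
contact_force: [-1.2, -0.6, -0.4]
grip_width: 0.001
```

move_arm:
  motion:
    - [[-1,0,0],[0,-0.04,0.11],0]
    - [[-1,0,0],[0,-0.04,0.11],0]
    - [[-1,0,0],[0,-0.04,0.11],0]

```text
t: 22.27
tcp_pos: [0.5582, 0.1895, 0.0467]
ee_rot: [-0.085, 1.57, 0.085]
contact_force: [-4.0, -0.8, 2.7]
grip_width: 0.0
```

Run:
```python
from h import *
dr()
q=get_image('scene');save(q,'s11');a=cv2.imread('pics/s11.png');cv2.imwrite('pics/s11c.png',cv2.resize(a[130:220,205:295],None,fx=6,fy=6,interpolation=2))
```

```text
theta_tool 0.137 (7.8 deg) r 59.4 off 27.8 z 46.7 Ftool xyz [-2.73 -0.39 -4.07] jig [-39.6 -13.1] t 22.27
```

View pics/s11c.png

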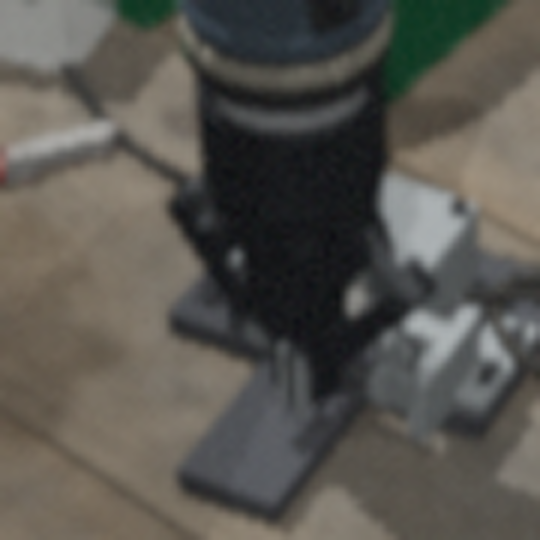

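move_arm:
  motion:
    - [[-1,0,0],[0,-0.04,0.11],0]
    - [[0,0,0],[0,0,0],0]

```text
t: 22.48
tcp_pos: [0.5594, 0.1892, 0.0467]
ee_rot: [-0.098, 1.57, 0.098]
contact_force: [-4.5, -1.5, 3.2]
grip_width: -0.003
```

move_arm:
  motion:
    - [[-1,0,0],[0,-0.04,0.11],0]
    - [[0,0,0],[0,0,0],0]

```text
t: 22.65
tcp_pos: [0.561, 0.1888, 0.0467]
ee_rot: [-0.112, 1.568, 0.111]
contact_force: [-3.9, -1.2, 1.6]
grip_width: -0.0
```

move_arm:
  motion:
    - [[-1,0,0],[0,-0.04,0.11],0]
    - [[0,0,0],[0,0,0],0]

```text
t: 22.82
tcp_pos: [0.5627, 0.1889, 0.0468]
ee_rot: [-0.125, 1.566, 0.125]
contact_force: [0.1, -0.1, 0.4]
grip_width: 0.0
```

Run:
```python
from h import *
dr()
```

```text
theta_tool 0.085 (4.8 deg) r 59.2 off 26.5 z 46.8 Ftool xyz [-0.36 -0.08  0.13] jig [-35.4 -14.8] t 22.82
```

move_arm:
  motion:
    - [[0,0,0],[0,0,-0.3],0]
    - [[0,0,0],[0,0,-0.7],0]
    - [[0,0,0],[0,0,-2],0]
    - [[0,0,0],[0,0,-3],0]
    - [[0,0,0],[-1,0,-3],0]
    - [[0,0,0],[-2.5,0,-3],0]
    - [[0,0,0],[-2,0,-3],0]
    - [[0,0,0],[-2,0,-3],0]
    - [[0,0,0],[0,0,0],0]

```text
t: 23.57
tcp_pos: [0.3802, 0.1596, 0.1245]
ee_rot: [-0.124, 1.566, 0.126]
contact_force: [-0.4, -0.0, 0.1]
grip_width: 0.0
```

Run:
```python
from h import *
dr()
q=get_image('scene');save(q,'s12');a=cv2.imread('pics/s12.png');cv2.imwrite('pics/s12c.png',cv2.resize(a[135:220,215:300],None,fx=7,fy=7,interpolation=2))
t=get_image('top');save(t,'t12');a=cv2.imread('pics/t12.png');cv2.imwrite('pics/t12c.png',cv2.resize(a[160:245,195:290],None,fx=6,fy=6,interpolation=2))
for im in (q,t):
    for n in ['latch_case','door_hinge','tongue','strike']:
      try:
        for r in nets.place_of(n,im)[:2]: 
            w=np.array(r['position']);d=w[:2]-JO;a=np.radians(JY);print(n,round(r['p'],2),'jig',np.round([1e3*(np.cos(a)*d[0]+np.sin(a)*d[1]),1e3*(-np.sin(a)*d[0]+np.cos(a)*d[1]),1e3*w[2]],1))
      except Exception as e: print(e)
```

```text
theta_tool 0.085 (4.9 deg) r 59.2 off 211.3 z 124.5 Ftool xyz [-0.14  0.06 -0.39] jig [-219.6    1. ] t 23.57
latch_case 0.65 jig [-22.  -27.5  41.8]
latch_case 0.38 jig [32.5 -0.1 27.1]
door_hinge 0.86 jig [-5.4 42.8 35.7]
it knows: block_centre, block_seat, door_hinge, drill_bit, jig, latch_case, ledge_mid, orange_jar, pliers, strike, tape_measure
strike 0.76 jig [-21.2 -44.1  38.3]
latch_case 0.78 jig [-21.8 -27.1  39. ]
door_hinge 0.64 jig [-4.5 42.  39.3]
it knows: block_centre, block_seat, door_hinge, drill_bit, jig, latch_case, ledge_mid, orange_jar, pliers, strike, tape_measure
strike 0.64 jig [-18.4 -49.6  41.3]
```

View pics/s12c.png

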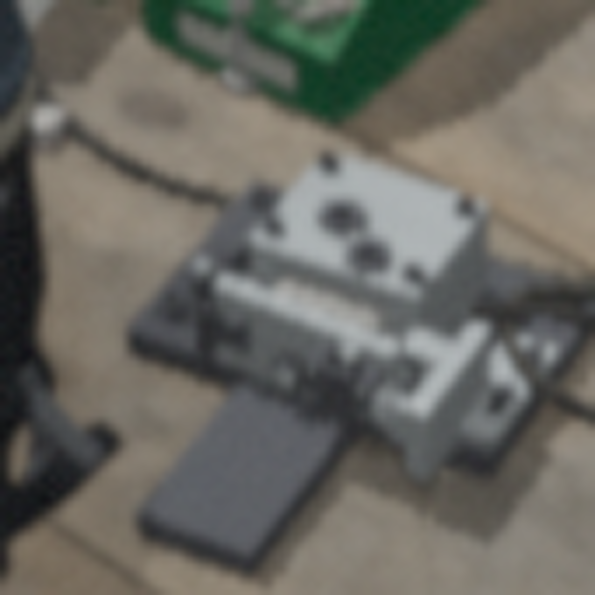

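View pics/t12c.png

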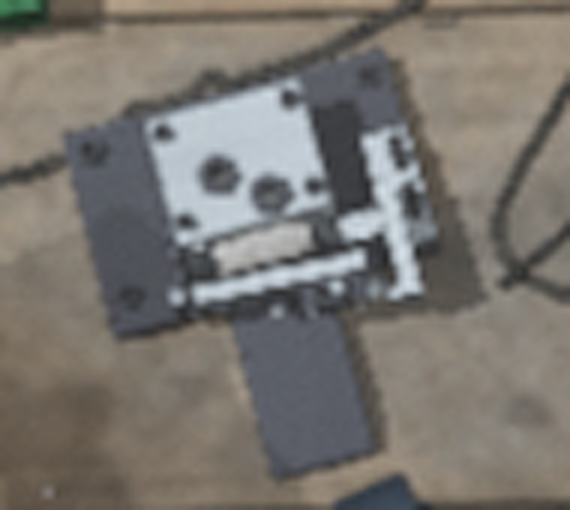

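Run:
```python
from h import *
t=get_image('top');a=np.radians(JY)
f=t['frame'];b=cv2.cvtColor(cv2.imread('pics/t12.png'),cv2.COLOR_BGR2RGB)
print('diff since',np.abs(f[195:215,220:268].astype(int)-b[195:215,220:268]).mean())
def J(w): d=w[:2]-JO;return np.array([1e3*(np.cos(a)*d[0]+np.sin(a)*d[1]),1e3*(-np.sin(a)*d[0]+np.cos(a)*d[1])])
h=J(ray(t,195+178/6-.5,160+297/6-.5,.057));e=J(ray(t,195+366/6-.5,160+260/6-.5,.057));d=e-h;print(h,e,np.linalg.norm(d),'theta',np.arctan2(-d[0],-d[1]))
# block rear face top edge
for u,v in ((218,270),(315,247)): print('block rear top',J(ray(t,195+u/6-.5,160+v/6-.5,.042)))
for u,v in ((180,243),(333,208)): print('plate front',J(ray(t,195+u/6-.5,160+v/6-.5,.056)))
cv2.imwrite('pics/t13c.png',cv2.resize(f[185:220,215:275,::-1],None,fx=12,fy=12,interpolation=2))
```

```text
diff since 1.4052083333333334
[-4.01650416 41.7512635 ] [-10.30454344 -44.66566571] 86.64539855785607 theta 0.07263596285998403
block rear top [ 6.21021828 22.14776108]
block rear top [  4.69850587 -23.55718727]
plate front [20.05428821 34.78346826]
plate front [ 17.1593773  -36.41111698]
```

View pics/t13c.png

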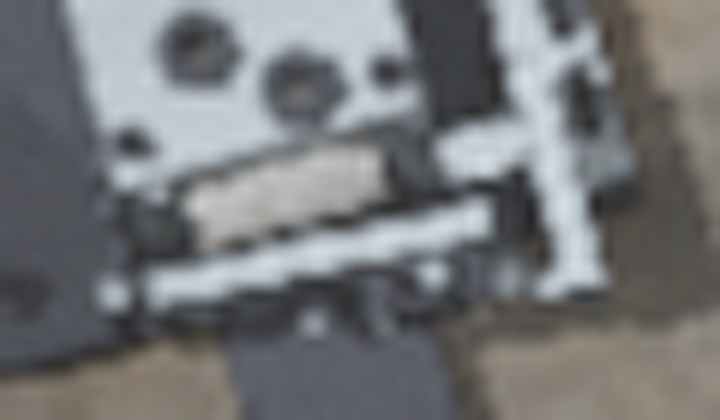

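move_arm:
  motion:
    - [[-7,0,0],[0,0,0],0]
    - [[-7,0,0],[0,0,0],0]
    - [[-7,0,0],[0,0,0],0]
    - [[-7,0,0],[0,0,0],0]
    - [[-7,0,0],[0,0,0],0]
    - [[-7,0,0],[0,0,0],0]
    - [[-7,0,0],[0,0,0],0]
    - [[-7,0,0],[0,0,0],0]
    - [[-7,0,0],[0,0,0],0]
    - [[-7,0,0],[0,0,0],0]
    - [[-7,0,0],[0,0,0],0]
    - [[-7,0,0],[0,0,0],0]
    - [[-7,0,0],[0,0,0],0]
    - [[-7,0,0],[0,0,0],0]
    - [[-7,0,0],[0,0,0],0]
    - [[-7,0,0],[0,0,0],0]
    - [[-7,0,0],[0,0,0],0]
    - [[-7,0,0],[0,0,0],0]
    - [[-7,0,0],[0,0,0],0]
    - [[-7,0,0],[0,0,0],0]

```text
t: 25.68
tcp_pos: [0.3845, 0.1604, 0.1213]
ee_rot: [-1.92, 0.526, 1.922]
contact_force: [0.5, 0.1, -0.3]
grip_width: -0.001
```

move_arm:
  motion:
    - [[-7,0,0],[-1,0,0],0]
    - [[-7,0,0],[-1,0,0],0]
    - [[-7,0,0],[-1,0,0],0]
    - [[-7,0,0],[-1,0,0],0]
    - [[-7,0,0],[0,0,0],0]
    - [[0,0,0],[0,0,-2],0]
    - [[0,0,0],[0,0,-3],0]
    - [[0,0,0],[0,0,-2],0]
    - [[0,0,0],[0,0,0],0]

```text
t: 26.43
tcp_pos: [0.4581, 0.1659, 0.1612]
ee_rot: [2.187, 0.077, -2.184]
contact_force: [1.1, -0.8, 0.4]
grip_width: -0.004
```

Run:
```python
from h import *
dr();t=get_image('wrist');save(t,'w14')
```

```text
theta_tool 3.315 (190.0 deg) r -76.9 off -127.1 z 161.2 Ftool xyz [-0.45  0.86 -1.02] jig [-142.5  -11.8] t 26.43
```

View pics/w14.png

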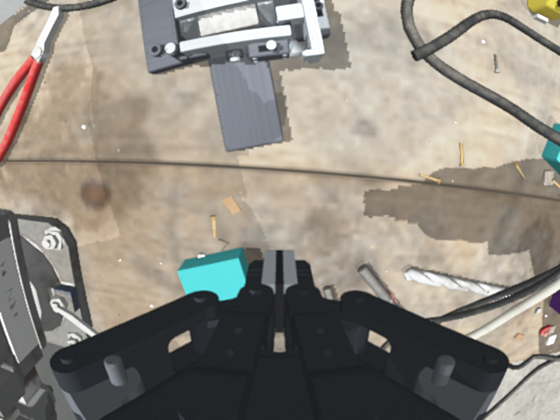

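move_arm:
  motion:
    - [[0,0,0],[0,0,-2],0]
    - [[0,0,0],[0,0,-3],0]
    - [[0,0,0],[0,0,-2],0]
    - [[0,0,0],[1.5,0,0],0]
    - [[0,0,0],[0,0,0],0]

```text
t: 26.9
tcp_pos: [0.523, 0.17, 0.1442]
ee_rot: [2.18, 0.076, -2.189]
contact_force: [-1.1, -0.4, -0.2]
grip_width: -0.002
```

Run:
```python
from h import *
dr();t=get_image('wrist');save(t,'w15')
cv2.imwrite('pics/w15c.png',cv2.resize(t['frame'][20:170,130:330,::-1],None,fx=4,fy=4,interpolation=2))
```

```text
theta_tool 3.315 (189.9 deg) r -77.4 off -62.1 z 144.2 Ftool xyz [0.16 0.34 1.13] jig [-78.5 -23.5] t 26.9
```

View pics/w15c.png

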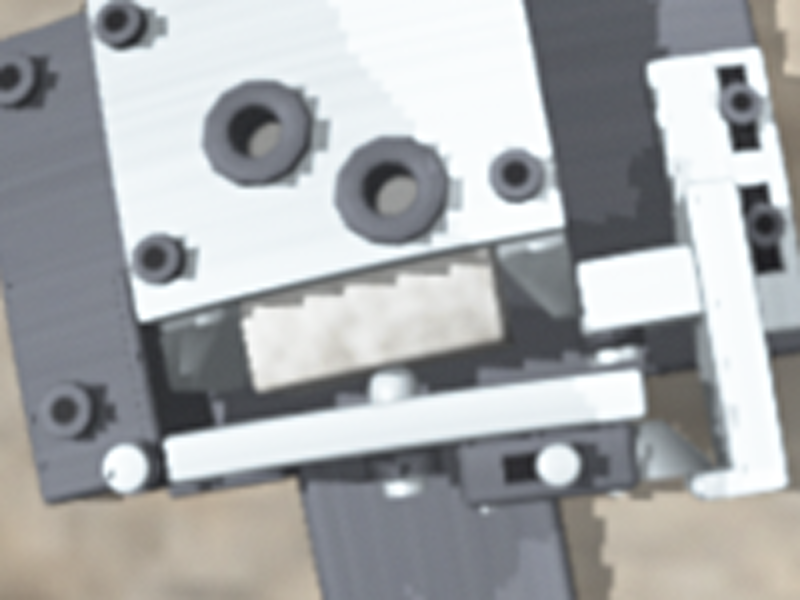

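Run:
```python
from h import *
t=get_image('wrist');a=np.radians(JY)
def J(u,v,z):
    d=wray(t,130+u/4,20+v/4,z)[:2]-JO;return np.round([1e3*(np.cos(a)*d[0]+np.sin(a)*d[1]),1e3*(-np.sin(a)*d[0]+np.cos(a)*d[1])],1)
print('block rear',J(260,391,.042),J(503,338,.042))
print('plate front',J(143,322,.056),J(563,230,.056))
print('door outer? top inner edge',J(168,437,.057),J(640,370,.057))
q=get_image('top')
for n in ['tape_measure','orange_jar','pliers','drill_bit']: print(n,[np.round(r['position'],3) for r in nets.place_of(n,q)[:1]])
```

```text
block rear [ 1.6 22.9] [  2.  -20.9]
plate front [17.  37.3] [ 16.8 -34.3]
door outer? top inner edge [-3.3 36.4] [ -8.1 -42.5]
tape_measure [array([ 0.722, -0.104, -0.002])]
orange_jar [array([ 0.663, -0.232, -0.002])]
pliers [array([ 0.563,  0.452, -0.003])]
drill_bit [array([ 0.375, -0.046, -0.001])]
```

```bash
python3 -c "
from h import *
print(ticket.finish_job(), readout.observe()['t'])"
```

```text
the job is handed in; nothing more can be done
the job is handed in; nothing more can be done
```

The steel block is home in the jig and the door is latched shut behind it. I handed the job in at about 27 s of the 59 s allowed.

**What I did:** I gripped the grey block across its 45 mm side and set it lengthwise on the ledge. I then pushed it in with closed fingertips until it stopped solidly; the last push read about 14 N. I swung the door round by its latch case and pressed in roughly 1 mm steps until it latched, then moved the arm clear.

**Last checks:**
- **Latch:** the close wrist picture shows the tongue fully out behind the strike lip. The door stayed shut on its own at roughly 0.03 to 0.07 rad.
- **Block:** it lies parallel to the plate within about 0.01 rad and about 1 mm off centre. Its rear face measures about 15 mm in front of the plate edge, where 16 mm is nominal, so it is home within my measuring error.
- **Bystanders:** the tape measure, jar, pliers and drill bit are where they started, within the networks' error.

**What disagreed:**
- **Push at the snap:** the highest I read at the door was about 5 N before it fell to zero, below the 6 to 11 N expected. The peak probably fell between readings, and the picture confirms the catch.
- **Jig position:** the wrist picture put the jig about 3 mm off my fitted jig pose. I therefore judged the block's depth relative to the plate edge.

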